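Load and clamp the portion sealing unit

TASK

Load the tabletop sealing unit: slacken its ratchet knob anticlockwise until the clamp is fully open, press the red release so that the tray pops out, and lay all the loose butter portions flat in the tray, none on top of another. Then push the tray fully home until it clicks and stays shut by itself, and only after that tighten the ratchet knob clockwise as far as the clamp goes and a good quarter turn more, so that the knob slips. Do not disturb the cheeses standing around.

Things in the scene. Friction and masses are not known exactly. Their poses are not given: they have to be found in the camera images.
- unit_top (a point): centre of the silver top of the white sealing unit: a low box 140 deep (x) x 290 wide (y) x 89 mm high, fixed to the deck, open at the front, its mouth 75 mm above the deck, turned by up to about 0.15 rad. x points away from the robot, z up; this point is 89 mm above the deck
- load_tray (a joint): travel of the unit's tray: 0 = home, held by a sprung catch (within 1 mm); 0.11 m = popped out toward the robot. A spring drives it out with 2 to 4 N. Pushing it home takes up to 10 N over the last 15 mm; the catch snaps in at 0, with 4 mm of overtravel to a hard stop at -0.004. While clamp_screw is above 0.8 the clamp's bolt bars the tray, in or out
- tray_floor (a point): centre of the steel tray floor's upper face, 22 mm above the deck; moves with the tray. x points into the unit (away from the robot), y left, z up. Clear floor 99 mm along x, 242 along y; rims 6 mm high at sides and rear, front panel 50 mm above the floor. With the tray out the floor lies clear in front of the unit. Room for three portions side by side along y, long sides along x
- tray_push (a point): middle of the front face of the black push bar (16 mm thick, 110 wide along y, 18 high) on the tray's front panel, 50 mm above the deck; axes as tray_floor. Push here along +x to send the tray home.
- release_top (a point): centre of the top of the red round release button (32 mm across) on the right part of the unit's top, 107 mm above the deck. z up; pressed straight down. 1.5 N starts it, about 3.5 N frees the tray at 7 mm down, stop at 9 mm. It springs back. It also dips by itself when the tray is pushed home past the catch.
- clamp_screw (a joint): angle of the clamp's screw, rad: 0 = slack (clamp fully up), 2.4 = clamp fully down, at its stop. Turning the knob clockwise seen from above increases it. Turning takes 0.03 N m. It starts between 1.7 and 2.4.
- ratchet_knob (a joint): how far the knob has slipped clockwise on the screw, rad, since the start (starts at 0). The knob drives the screw up to 0.15 N m; when the screw is at its stop the knob slips on and this grows. Never below 0: solid when loosening. The knob's own angle is clamp_screw + ratchet_knob.
- knob_grip (a point): centre of the black bar grip of the ratchet knob, on its vertical axis, 117 mm above the deck. The bar is 46 mm long along x of this point, 13 mm thick along y, 24 mm high (its top 11 mm above this point); a flat disc 48 mm across lies beneath it, 13 to 20 mm below this point. z up; the point turns with the knob.
- guide_pin (a point): top of the front one of two thin orange pins that stand 16 mm out of the unit's top beside the knob when the clamp is up and sink to 4 mm as it comes down.
- butter_1_mid (a point): centre of a pale yellow butter portion, 45 mm (x) by 63 mm (y) by 22 mm high (z up), loose, 0.08 kg; two or three of the four are present, lying on the deck to the left and right of the unit's tray
- butter_2_mid (a point): centre of a pale yellow butter portion, 45 mm (x) by 63 mm (y) by 22 mm high (z up), loose, 0.08 kg; two or three of the four are present, lying on the deck to the left and right of the unit's tray
- butter_3_mid (a point): centre of a pale yellow butter portion, 45 mm (x) by 63 mm (y) by 22 mm high (z up), loose, 0.08 kg; two or three of the four are present, lying on the deck to the left and right of the unit's tray
- butter_4_mid (a point): centre of a pale yellow butter portion, 45 mm (x) by 63 mm (y) by 22 mm high (z up), loose, 0.08 kg; two or three of the four are present, lying on the deck to the left and right of the unit's tray
- cheese_slice: bystander: loose cheese slice 67x77x30 mm beside the unit at the left; origin under its centre
- white_wedge: bystander: loose pale cheese wedge 72x107x40 mm beside the unit at the right; origin under its centre
- small_brick: bystander: loose brown-yellow cheese brick 53x82x38 mm at the right; origin under it, about 12 mm off its centre

How it is judged (in metres and radians):
On the way, in this order (a step that is already met when the one before it is completed fails the run):
1. the tray has popped out (value of joint load_tray above 0.09 m), for 0.2 s.
2. the tray is home with all the portions lying flat in it, and stays there untouched, the clamp still up (value of joint load_tray below 0.004 m and x of butter_1_mid in the frame of tray_floor between -0.05 and 0.05 m and y of butter_1_mid in the frame of tray_floor between -0.121 and 0.121 m and z of butter_1_mid in the frame of tray_floor between 0.004 and 0.017 m and angle between the z axis of each of butter_1_mid, butter_2_mid, butter_3_mid, butter_4_mid and the z axis of tray_floor, either way round below 0.2 rad and x of butter_2_mid in the frame of tray_floor between -0.05 and 0.05 m and y of butter_2_mid in the frame of tray_floor between -0.121 and 0.121 m and z of butter_2_mid in the frame of tray_floor between 0.004 and 0.017 m and x of butter_3_mid in the frame of tray_floor between -0.05 and 0.05 m and y of butter_3_mid in the frame of tray_floor between -0.121 and 0.121 m and z of butter_3_mid in the frame of tray_floor between 0.004 and 0.017 m and x of butter_4_mid in the frame of tray_floor between -0.05 and 0.05 m and y of butter_4_mid in the frame of tray_floor between -0.121 and 0.121 m and z of butter_4_mid in the frame of tray_floor between 0.004 and 0.017 m and contact force between each of the fingers, the arm and load_tray below 0.1 N and value of joint clamp_screw below 0.8 rad), for 0.3 s.
At the end, for the whole second after the job is handed in: Tray home (within 4 mm) and latched, every portion that is present lying flat (within 0.2 rad) on the tray floor and none on another, the clamp screw at its stop (above 2.3 rad), and the knob slipped on by at least 0.3 rad (value of joint load_tray below 0.004 m and x of butter_1_mid in the frame of tray_floor between -0.05 and 0.05 m and y of butter_1_mid in the frame of tray_floor between -0.121 and 0.121 m and z of butter_1_mid in the frame of tray_floor between 0.004 and 0.017 m and angle between the z axis of each of butter_1_mid, butter_2_mid, butter_3_mid, butter_4_mid and the z axis of tray_floor, either way round below 0.2 rad and x of butter_2_mid in the frame of tray_floor between -0.05 and 0.05 m and y of butter_2_mid in the frame of tray_floor between -0.121 and 0.121 m and z of butter_2_mid in the frame of tray_floor between 0.004 and 0.017 m and x of butter_3_mid in the frame of tray_floor between -0.05 and 0.05 m and y of butter_3_mid in the frame of tray_floor between -0.121 and 0.121 m and z of butter_3_mid in the frame of tray_floor between 0.004 and 0.017 m and x of butter_4_mid in the frame of tray_floor between -0.05 and 0.05 m and y of butter_4_mid in the frame of tray_floor between -0.121 and 0.121 m and z of butter_4_mid in the frame of tray_floor between 0.004 and 0.017 m and value of joint clamp_screw above 2.3 rad and value of joint ratchet_knob above 0.3 rad); the robot touches nothing.
It fails at once if a bystander cheese was moved by more than 5 cm (distance of any of cheese_slice, white_wedge, small_brick from where it was at the start of the episode above 0.05 m).
Of butter_1, butter_2, butter_3, butter_4 only 2 to 3 are there at a start; the rules pass over those that are not, and their reading is None.
At some moment in a run one of butter_1, butter_2, butter_3, butter_4 may be knocked a few centimetres aside while the robot is not near it.
Once in a run the grip may slacken for a moment while it holds something.
It also fails if it takes over 208 s, if anything falls off the work surface, if the arm or the gripper's body presses on something with over 40 N, if the wrist force passes 120 N, or if a joint passes its speed limit or range.

ROBOT

A 6-joint arm with a two-finger parallel gripper is mounted at the origin on a cart in front of the work surface, level with it; the furniture and walls round the work are solid. World frame = base frame: x ahead of the robot, y to its left, z up, the work surface at z = 0. Lengths are in mm, angles in rad, forces in N, time in s.
With the tool pointing down it reaches from about 375 to 925 mm from the base axis. Payload 5.7 kg.
Tool frame: the origin (TCP) lies midway between the tips of the shut fingers; the grasp point (between the pads) lies 19 mm behind it; z points along the fingers, y is the line along which they close (so a half turn about z gives the same grasp; the last joint's range is limited). The gripper opens to 88 mm and grips with 3 to 60 N. Pads are 20 mm wide; open, the fingers measure 115 mm over their backs; the gripper's body (75 mm by 178 mm) begins 61 mm behind the grasp point.
Start: joints at [-1.231, 0.359, 1.51, -0, 1.272, -0.115], TCP at [263.55, -538.984, 222.623] pointing down, gripper open.
Joint ranges: [-2.97, 2.97], [-1.01, 2.36], [0.21, 2.38], [-0.96, 4.11], [0.2, 2.71], [-2.98, 2.98]. Speed limits (rad/s): [2.39, 2.39, 3.14, 3.14, 3.14, 3.14].

INTERFACE

Orientations are given as a 3x3 rotation matrix whose columns are the frame's x, y, z axes.
In Python, from station import * gives the robot as it stands. The module is installed in compiled form; this text tells all that it offers.
- The arm moves only by the tool servo_tool, never from a script. Its argument "deltas" is a list that holds one entry, the list of rows, each a list of 7 numbers: the finger opening in cm, from 0 to 8.78, then the shift along the world's x, y, z in cm, then the turn, a rotation vector about the world's x, y, z in degrees. A call has 1 to 5 rows; each row is the pose to reach, as a shift and turn from the pose commanded when the call began; what a row does not reach only later rows make up. A row lasts 1/8 s, in which the tool goes at most 62.5 mm and 10.7 degrees, less where a joint would pass 70% of its speed; a pose out of reach is approached as far as the arm can. A call with a gripper value outside its range is refused whole. The fingers move at their own pace and stop on an object; the grip force is fixed at half the most. Time passes only in rows, so rows that repeat a pose let the fingers close. It gives the time, the measured TCP pose, the force, the opening and the grip force at its end, in the units of the state.
- get_obs(): the state, without advancing time (a new reading comes with each control period).
- camera(name): name is "side" or "top" or "wrist"; returns a dict with "frame" (400x640x3 uint8, blue, green, red), "intrinsics" (3x3 intrinsics, pixels), "distortion" ([k1, k2, p1, p2, k3] as OpenCV has them; the pictures are not rectified), "R" (3x3) and "t" (3): a world point X has camera coordinates R X + t. Camera axes: x right, y down, z forward; pixel columns grow to the right and rows downward; lengths in mm; the calibration is good to about 2 mm. A picture is of the moment at which its call begins. There is no depth.
- job_done(): hands the job in; it is judged then, once.
The state is a dict: "t": time; "qpos": joint angles; "qd": joint speeds; "joint_efforts": joint torques, N m; "tool_pos": TCP position; "tcp_rot": TCP orientation; "wrist_force": force on the tool from outside, world axes, zero at the start; "torque": the same for the moment, N m; "grip_width": opening from 0.0 (shut) to 1.0 (fully open); "finger_force": force on a finger pad.
Only numpy, scipy, OpenCV 4.12 (cv2) and the standard library are available. Lean on these libraries where they do the work, as an engineer would, in place of code of your own. Each camera call takes 0.05 s, during which the arm holds its last target. There are 200 camera calls.

## Working session

There is one attempt and no reset: what is moved stays moved. The work goes in short steps, Python scripts to look and compute and a tool call to move; the robot and the scene stay as the last step left them, time stands still between calls to the robot, and variables do not carry over. Pictures are saved under pics/ and viewed, at most 14 in all, crops included, and the job is handed in when it is done.

Besides the shell and the picture viewer there is one more tool, called after "Request:" by a JSON object that holds its "name" and its "arguments". servo_tool: Moves the arm, as the interface text tells. Its arguments: {"type":"object","properties":{"deltas":{"type":"array","items":{"type":"array","items":{"type":"array","items":{"type":"number"}}}}},"required":["deltas"]}

```bash
mkdir -p pics
cat > h.py <<'E'
from station import *
import numpy as np, cv2
def snap(name,fn=None):
    c=camera(name)
    if fn: cv2.imwrite('pics/'+fn,c['frame'])
    return c
def ray(c,u,v):
    K=np.array(c['intrinsics'],float);D=np.array(c['distortion'],float)
    p=cv2.undistortPoints(np.array([[[u,v]]],float),K,D)[0,0]
    R=np.array(c['R']);t=np.array(c['t']).ravel()
    return -R.T@t, R.T@np.array([p[0],p[1],1.])
def onz(c,u,v,z):
    o,d=ray(c,u,v); return (o+d*(z-o[2])/d[2]).round(1)
def proj(c,X):
    R=np.array(c['R']);t=np.array(c['t'],float).ravel()
    return cv2.projectPoints(np.array(X,float).reshape(-1,1,3),cv2.Rodrigues(R)[0],t,np.array(c['intrinsics'],float),np.array(c['distortion'],float))[0].reshape(-1,2).round(1)
def st():
    o=get_obs(); print('t',round(o['t'],2),'p',np.round(o['tool_pos'],1),'F',np.round(o['wrist_force'],1),'T',np.round(o['torque'],2),'g',round(float(o['grip_width']),3),'ff',np.round(o['finger_force'],1),'q',np.round(o['qpos'],2))
    print(np.round(o['tcp_rot'],3).tolist())
E
python3 - <<'E'
from h import *
st()
a=snap('top','top1.png');b=snap('side','side1.png')
for c in(a,b): print((-np.array(c['R']).T@np.array(c['t']).ravel()).round())
E
```

```text
t 0.0 p [ 263.3 -538.4  221.8] F [0.  0.9 0.2] T [-0.01  0.04 -0.02] g 0.996 ff 0.0 q [-1.23  0.36  1.51  0.    1.27 -0.12]
[[0.898, 0.439, -0.001], [0.439, -0.898, 0.002], [0.0, -0.002, -1.0]]
[ 444.  -57. 1383.]
[ 322. 1200. 1121.]
```

View pics/top1.png

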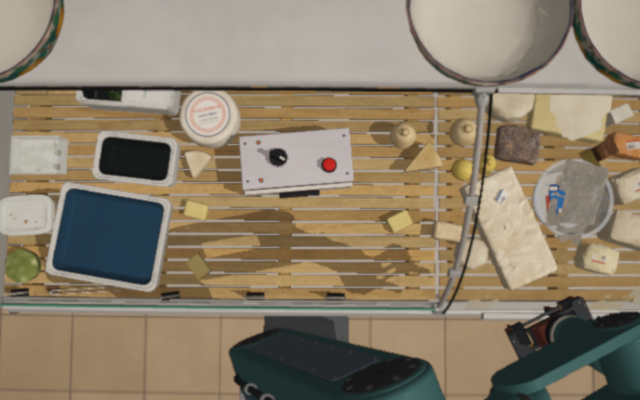

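View pics/side1.png

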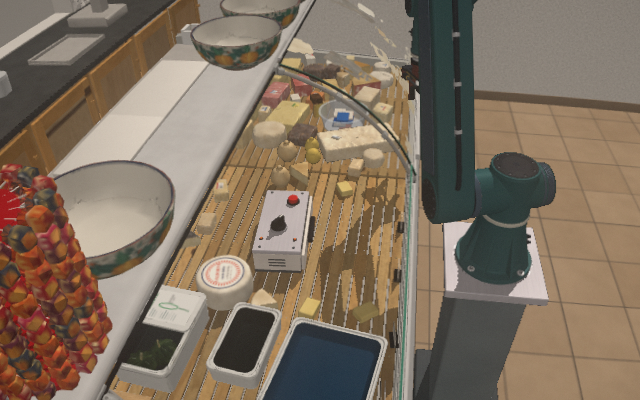

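The top view shows the unit at about (297,160), the knob at (278,157) and the red button at (329,165). Butter portions are at (196,211), (199,266, in shade) and (400,221). There is a rail or glass near column 485 that I want to locate.

Run:
```python
from h import *
a=snap('top');b=snap('side')
A=a['frame'];B=b['frame']
cv2.imwrite('pics/c1.png',cv2.resize(A[80:320,170:500],None,fx=2.4,fy=2.4,interpolation=cv2.INTER_CUBIC))
cv2.imwrite('pics/c2.png',cv2.resize(B[40:340,240:440],None,fx=2,fy=2,interpolation=cv2.INTER_CUBIC)[:600])
for n,p,z in [('b1',(196,211),22),('b2',(199,266),22),('b3',(400,221),22),('slice',(197,163),30),('wedge',(423,157),40),('brick',(447,230),38),('unit',(297,160),89),('red',(329,165),107),('knob',(278,157),128),('frontglass',(255,303),0),('right',(437,300),0)]: print(n,onz(a,*p,z))
# butter masks
h=cv2.cvtColor(A,cv2.COLOR_BGR2HSV)
for p in [(196,211),(199,266),(400,221)]: print(h[p[1]-2:p[1]+3:2,p[0]-3:p[0]+4:3].tolist())
# red
for c,f in((a,A),(b,B)):
    hh=cv2.cvtColor(f,cv2.COLOR_BGR2HSV);m=(((hh[...,0]<6)|(hh[...,0]>174))&(hh[...,1]>170)&(hh[...,2]>90)).astype('uint8')
    n,l,s,ce=cv2.connectedComponentsWithStats(m)
    print([(ce[i].round(1).tolist(),int(s[i][4])) for i in range(1,n) if s[i][4]>25][:8])
```

```text
b1 [521. 284.  22.]
b2 [371.3 272.3  22. ]
b3 [ 498.  -274.1   22. ]
slice [652.3 282.7  30. ]
wedge [ 672.  -334.6   40. ]
brick [ 474.  -398.7   38. ]
unit [653.    5.8  89. ]
red [637.7 -77.8 107. ]
knob [654.   52.2 128. ]
frontglass [270.5 121.1   0. ]
right [ 282.2 -379.2    0. ]
[[[23, 109, 201], [23, 107, 201], [23, 107, 202]], [[23, 108, 200], [23, 107, 201], [23, 108, 201]], [[23, 108, 200], [23, 108, 200], [23, 109, 199]]]
[[[22, 118, 141], [22, 118, 141], [21, 120, 142]], [[22, 119, 141], [22, 119, 142], [21, 117, 142]], [[22, 119, 141], [22, 120, 142], [22, 119, 141]]]
[[[23, 107, 202], [23, 106, 203], [23, 107, 202]], [[23, 106, 202], [23, 107, 202], [23, 107, 202]], [[23, 107, 202], [22, 109, 202], [22, 109, 202]]]
[([328.7, 164.4], 125)]
[([8.7, 206.3], 674), ([292.4, 198.6], 47), ([1.3, 237.9], 27), ([12.1, 294.6], 260), ([47.0, 286.9], 81), ([31.8, 317.3], 50), ([15.5, 320.0], 44), ([39.8, 334.3], 192)]
```

View pics/c1.png

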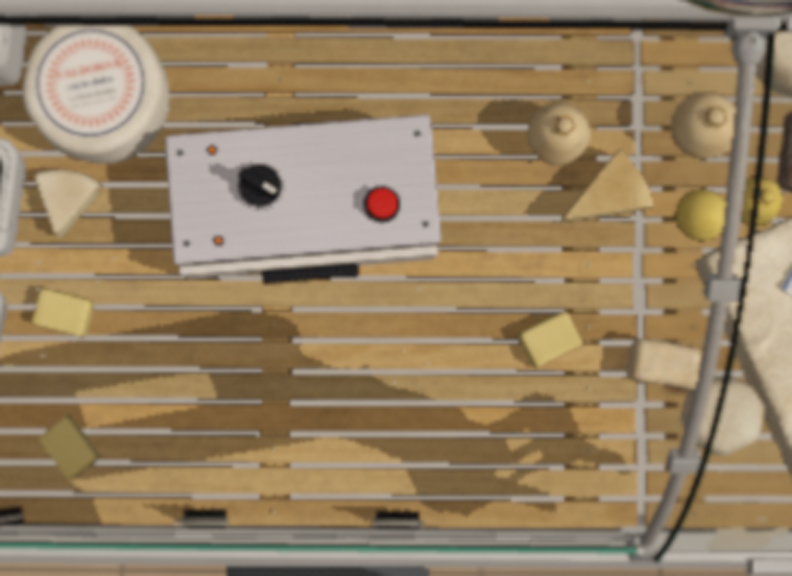

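View pics/c2.png

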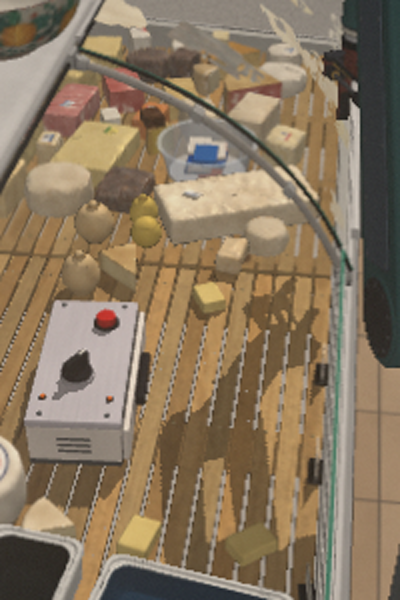

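The crops show three portions, with orientations that can be measured, plus the front glass edge (green) and the curved rail on the right. The bar grip of the knob points to upper-left. I'll triangulate the rail and fit rectangles.

Run:
```python
from h import *
a=snap('top');b=snap('side');A=a['frame'];B=b['frame']
def tri(p,q):
    o1,d1=ray(a,*p);o2,d2=ray(b,*q)
    s=np.linalg.lstsq(np.c_[d1,-d2],o2-o1,rcond=None)[0]
    x,y=o1+s[0]*d1,o2+s[1]*d2
    return ((x+y)/2).round(1),np.linalg.norm(x-y).round(1)
print('corner',tri((436.7,307),(414,172.5)))
print('arch rear',tri((484.6,91.7),(279,67.5)))
print('arch mid',tri((471,200),(388,136)))
print('red',tri((328.7,164.4),(292.4,198.6)))
h=cv2.cvtColor(A,cv2.COLOR_BGR2HSV).astype(int)
def rect(p,r,z,m):
    mm=np.zeros(m.shape,'uint8');mm[p[1]-r:p[1]+r,p[0]-r:p[0]+r]=m[p[1]-r:p[1]+r,p[0]-r:p[0]+r]
    n,l,s,ce=cv2.connectedComponentsWithStats(mm);k=l[p[1],p[0]]
    cn=cv2.findContours((l==k).astype('uint8'),cv2.RETR_EXTERNAL,cv2.CHAIN_APPROX_NONE)[0][0]
    w=np.array([onz(a,*q[0],z)[:2] for q in cn],np.float32)
    return cv2.minAreaRect(w)
for p in [(196,211),(199,266),(400,221)]:
    hv=h[p[1],p[0]]
    m=((abs(h[...,0]-hv[0])<=4)&(h[...,1]>hv[1]-25)&(h[...,1]<hv[1]+22)&(h[...,2]>hv[2]-25)).astype('uint8')
    r=rect(p,20,22,m);print('butter',r, cv2.boxPoints(r).round().tolist())
m=((h[...,1]<45)&(h[...,2]>120)).astype('uint8');m=cv2.morphologyEx(m,cv2.MORPH_CLOSE,np.ones((3,3),np.uint8))
r=rect((300,145),75,89,m);print('unit',r,cv2.boxPoints(r).round().tolist())
for p in [(170+212/2.4,80+150/2.4),(170+219/2.4,80+240/2.4)]: print('pin',onz(a,*p,93))
print('black bar edges',onz(a,170+263/2.4,80+274/2.4,59),onz(a,170+358/2.4,80+269/2.4,59))
for cr in [(180,152),(417,133),(186,243),(425,224)]: print('screws',onz(a,170+cr[0]/2.4,80+cr[1]/2.4,89))
m=(h[...,2]<60).astype('uint8');r=rect((278,157),14,128,m);print('knob',r)
```

```text
corner (array([ 260.8, -371.3,   32.7]), np.float64(13.0))
arch rear (array([ 737.7, -382.6,  411.5]), np.float64(8.1))
arch mid (array([ 451.8, -422.3,  159.7]), np.float64(187.3))
red (array([640.8, -77. , 100.5]), np.float64(1.1))
butter ((523.8262939453125, 284.4468078613281), (59.131099700927734, 40.40291213989258), 75.57552337646484) [[497.0, 261.0], [536.0, 251.0], [551.0, 308.0], [512.0, 318.0]]
butter ((364.7317810058594, 271.9039306640625), (107.51028442382812, 82.66409301757812), 88.09085083007812) [[322.0, 220.0], [404.0, 217.0], [408.0, 324.0], [325.0, 327.0]]
butter ((493.20770263671875, -276.65228271484375), (49.92809295654297, 56.59208679199219), 26.81451416015625) [[458.0, -263.0], [484.0, -313.0], [528.0, -291.0], [503.0, -240.0]]
unit ((693.9536743164062, 0.6619720458984375), (265.9193420410156, 393.64837646484375), 0.4393761157989502) [[559.0, 196.0], [563.0, -197.0], [828.0, -195.0], [825.0, 198.0]]
pin [697.8 107.3  93. ]
pin [599.1  98.   93. ]
black bar edges [565.6  52.6  59. ] [572.  -52.8  59. ]
screws [696.1 142.8  89. ]
screws [ 719.1 -116.3   89. ]
screws [596.  134.4  89. ]
screws [ 618.9 -125.5   89. ]
knob ((655.286865234375, 53.524627685546875), (38.554534912109375, 38.22388458251953), 0.5671280026435852)
```

Request:
{"name": "servo_tool", "arguments": {"deltas": [[[8.7, 0, 0, 6, 0, 0, 0], [8.7, 0, 1, 12, 0, 0, 0], [8.7, 0, 6, 17, 0, 0, 0], [8.7, 1, 12, 17, 0, 0, 0], [8.7, 2, 18, 17, 0, 0, 0]]]}}

```text
t: 0.92
tool_pos: [283.3, -360.4, 393.6]
tcp_rot: [[0.899, 0.438, 0.001], [0.438, -0.899, -0.002], [0.0, 0.002, -1.0]]
wrist_force: [1.0, -0.0, -0.2]
grip_width: 0.994
finger_force: 0.0
```

Request:
{"name": "servo_tool", "arguments": {"deltas": [[[8.7, 3, 5, 0, 0, 0, 0], [8.7, 6, 10, 0, 0, 0, 0], [8.7, 10, 15, 0, 0, 0, 0], [8.7, 14, 20, 0, 0, 0, 10], [8.7, 18, 25, 0, 0, 0, 20]]]}}

```text
t: 1.55
tool_pos: [461.2, -113.4, 392.9]
tcp_rot: [[0.69, 0.724, 0.001], [0.724, -0.69, -0.001], [0.0, 0.001, -1.0]]
wrist_force: [0.1, -1.0, -0.4]
grip_width: 0.99
finger_force: 0.0
```

Request:
{"name": "servo_tool", "arguments": {"deltas": [[[8.7, 2, 6, 0, 0, 0, 10], [8.7, 4, 12, 0, 0, 0, 20], [8.7, 6, 12, -3, 0, 0, 30], [8.7, 8, 12, -6, 0, 0, 40], [8.7, 8, 12, -6, 0, 0, 45]]]}}

```text
t: 2.17
tool_pos: [539.7, 5.4, 329.6]
tcp_rot: [[-0.023, 1.0, -0.005], [1.0, 0.023, 0.001], [0.001, -0.005, -1.0]]
wrist_force: [-0.1, 0.9, 0.5]
grip_width: 0.988
finger_force: 0.0
```

Run:
```python
from h import *
st()
c=snap('wrist','w1.png'); print((-np.array(c['R']).T@np.array(c['t']).ravel()).round(),np.array(c['R']).round(2).tolist())
```

```text
t 2.17 p [539.7   5.4 329.6] F [-0.1  0.9  0.5] T [-0.05 -0.06  0.01] g 0.988 ff 0.0 q [-0.12  0.19  1.48 -0.    1.47 -0.14]
[[-0.023, 1.0, -0.005], [1.0, 0.023, 0.001], [0.001, -0.005, -1.0]]
[538.  88. 492.] [[1.0, 0.02, -0.01], [0.02, -0.95, 0.3], [0.0, -0.3, -0.96]]
```

View pics/w1.png

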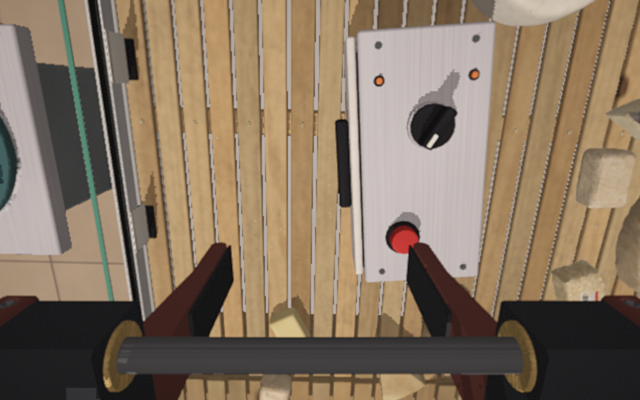

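The wrist view shows the knob at (433,126) with a white mark at (432,141), the release at (403,238), and the black push bar at (343,163). Image right is +x, image up is +y.

Run:
```python
from h import *
c=snap('wrist');f=c['frame']
cv2.imwrite('pics/w1k.png',cv2.resize(np.clip(f[90:160,395:475].astype(float)*2.0,0,255).astype('uint8'),None,fx=7,fy=7,interpolation=cv2.INTER_CUBIC))
for n,p,z in [('red',(403,238),107),('s1',(378,45),89),('s2',(476,38),89),('s3',(382,271),89),('s4',(463,267),89),('pushT',(341,121),59),('pushB',(346,206),59),('disc',(433,127),100),('pinF',(379,81),93),('pinR',(474,74),93)]: print(n,onz(c,*p,z))
```

```text
red [636.9 -72.7 107. ]
s1 [595.4 134.5  89. ]
s2 [695.8 143.9  89. ]
s3 [ 619.6 -125.3   89. ]
s4 [ 719.9 -117.    89. ]
pushT [562.1  54.2  59. ]
pushB [573.  -50.9  59. ]
disc [658.8  53.7 100. ]
pinF [598.4  99.1  93. ]
pinR [697.4 108.7  93. ]
```

View pics/w1k.png

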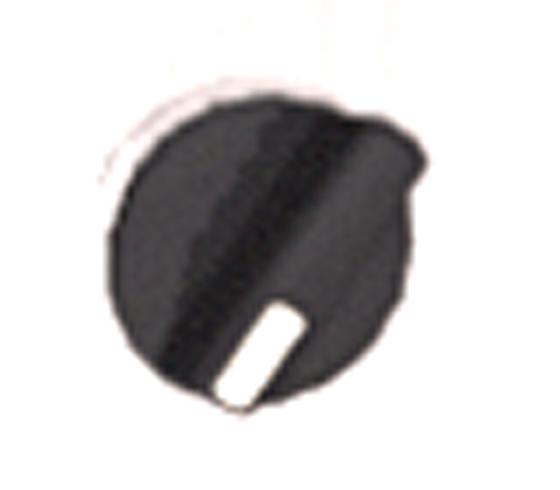

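Run:
```python
from h import *
c=snap('wrist')
g=lambda u,v:onz(c,395+u/7,90+v/7,128)
a,b=g(228,400),g(292,312);e=g(405,140)
d=b-a;d2=e-a
print(a,b,e,np.degrees(np.arctan2(d[1],d[0])),np.degrees(np.arctan2(d2[1],d2[0])),np.linalg.norm(d2),(a+e)/2)
```

```text
[648.1  34.9 128. ] [655.9  47.7 128. ] [669.1  72.  128. ] 58.64291477599023 60.48850144290969 42.63109194003832 [658.6   53.45 128.  ]
```

Request:
{"name": "servo_tool", "arguments": {"deltas": [[[6, 5, 2, 0, 0, 0, -10], [6, 9, 4, -4, 0, 0, -20], [6, 11.9, 4.8, -10, 0, 0, -31], [6, 11.9, 4.8, -15, 0, 0, -31], [6, 11.9, 4.8, -15, 0, 0, -31]]]}}

```text
t: 2.95
tool_pos: [655.9, 52.9, 178.6]
tcp_rot: [[0.5, 0.866, -0.009], [0.866, -0.5, 0.0], [-0.004, -0.008, -1.0]]
wrist_force: [0.2, -0.5, 0.5]
grip_width: 0.684
finger_force: 0.0
```

Run:
```python
from h import *
st()
c=snap('wrist','w2.png')
```

```text
t 2.95 p [655.9  52.9 178.6] F [ 0.2 -0.5  0.5] T [-0.05 -0.01 -0.03] g 0.684 ff 0.0 q [-0.02  0.48  1.42 -0.    1.25  0.5 ]
[[0.5, 0.866, -0.009], [0.866, -0.5, 0.0], [-0.004, -0.008, -1.0]]
```

View pics/w2.png

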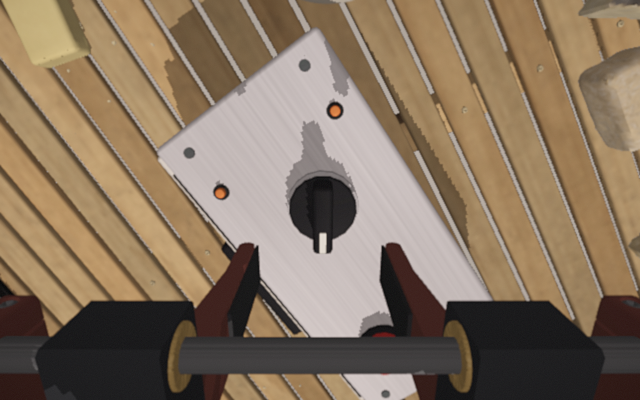

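The bar is aligned and centred between the fingers. Next I go down and grip.

Request:
{"name": "servo_tool", "arguments": {"deltas": [[[6, 0, 0, -5, 0, 0, 0], [6, 0, 0, -7, 0, 0, 0], [1, 0, 0, -7, 0, 0, 0], [0, 0, 0, -7, 0, 0, 0], [0, 0, 0, -7, 0, 0, 0]]]}}

```text
t: 3.62
tool_pos: [660.9, 52.8, 115.2]
tcp_rot: [[0.499, 0.866, 0.004], [0.866, -0.499, -0.0], [0.002, 0.003, -1.0]]
wrist_force: [-0.1, -0.0, -0.4]
grip_width: 0.381
finger_force: 0.0
```

Request:
{"name": "servo_tool", "arguments": {"deltas": [[[0, 0, 0, 0, 0, 0, 0], [0, 0, 0, 0, 0, 0, 0], [0, 0, 0, 0, 0, 0, 8], [0, 0, 0, 0, 0, 0, 16], [0, 0, 0, 0, 0, 0, 24]]]}}

```text
t: 4.25
tool_pos: [658.3, 53.6, 113.1]
tcp_rot: [[0.099, 0.995, -0.002], [0.995, -0.099, 0.001], [0.001, -0.002, -1.0]]
wrist_force: [-3.2, 2.5, 5.2]
grip_width: 0.143
finger_force: 30.0
```

```bash
python3 -c "
from h import *
st()"
```

```text
t 4.25 p [658.3  53.6 113.1] F [-3.2  2.5  5.2] T [ 0.34  0.58 -0.06] g 0.143 ff 30.0 q [-0.02  0.55  1.48  0.    1.11  0.07]
[[0.099, 0.995, -0.002], [0.995, -0.099, 0.001], [0.001, -0.002, -1.0]]
```

Request:
{"name": "servo_tool", "arguments": {"deltas": [[[0, 0, 0, 0, 0, 0, 10], [0, 0, 0, 0, 0, 0, 20], [0, 0, 0, 0, 0, 0, 30], [0, 0, 0, 0, 0, 0, 40], [0, 0, 0, 0, 0, 0, 50]]]}}

```text
t: 4.88
tool_pos: [658.5, 53.7, 113.1]
tcp_rot: [[-0.699, 0.715, -0.001], [0.715, 0.699, 0.001], [0.002, -0.0, -1.0]]
wrist_force: [-3.2, 2.1, 5.7]
grip_width: 0.148
finger_force: 30.0
```

Request:
{"name": "servo_tool", "arguments": {"deltas": [[[0, 0, 0, 0, 0, 0, 6], [0, 0, 0, 0, 0, 0, 12], [0, 0, 0, 0, 0, 0, 18], [0, 0, 0, 0, 0, 0, 18], [0, 0, 0, 0, 0, 0, 18]]]}}

```text
t: 5.5
tool_pos: [658.6, 53.8, 113.1]
tcp_rot: [[-0.883, 0.469, -0.001], [0.469, 0.883, 0.001], [0.002, 0.001, -1.0]]
wrist_force: [-2.9, 2.8, 5.8]
grip_width: 0.146
finger_force: 30.0
```

```bash
python3 -c "
from h import *
st()"
```

```text
t 5.5 p [658.6  53.8 113.1] F [-2.9  2.8  5.8] T [ 0.6   0.43 -0.01] g 0.146 ff 30.0 q [-0.02  0.55  1.48  0.    1.11 -1.11]
[[-0.883, 0.469, -0.001], [0.469, 0.883, 0.001], [0.002, 0.001, -1.0]]
```

Request:
{"name": "servo_tool", "arguments": {"deltas": [[[0, 0, 0, 0, 0, 0, 5], [0, 0, 0, 0, 0, 0, 10], [0, 0, 0, 0, 0, 0, 14], [0, 0, 0, 0, 0, 0, 14]]]}}

```text
t: 6.0
tool_pos: [658.6, 53.9, 113.1]
tcp_rot: [[-0.971, 0.241, -0.001], [0.241, 0.971, 0.001], [0.001, 0.001, -1.0]]
wrist_force: [-2.4, 3.0, 5.3]
grip_width: 0.145
finger_force: 30.0
```

```bash
python3 -c "
from h import *
st()"
```

```text
t 6.0 p [658.6  53.9 113.1] F [-2.4  3.   5.3] T [0.63 0.37 0.02] g 0.145 ff 30.0 q [-0.02  0.55  1.48  0.    1.11 -1.35]
[[-0.971, 0.241, -0.001], [0.241, 0.971, 0.001], [0.001, 0.001, -1.0]]
```

Request:
{"name": "servo_tool", "arguments": {"deltas": [[[0, 0, 0, 0, 0, 0, 5], [0, 0, 0, 0, 0, 0, 10], [0, 0, 0, 0, 0, 0, 14], [0, 0, 0, 0, 0, 0, 14]]]}}

```text
t: 6.5
tool_pos: [658.6, 54.0, 113.1]
tcp_rot: [[-1.0, -0.001, -0.001], [-0.001, 1.0, 0.002], [0.001, 0.002, -1.0]]
wrist_force: [-3.1, 3.2, 5.7]
grip_width: 0.142
finger_force: 30.0
```

```bash
python3 -c "
from h import *
st()"
```

```text
t 6.5 p [658.6  54.  113.1] F [-3.1  3.2  5.7] T [0.66 0.43 0.01] g 0.142 ff 30.0 q [-0.02  0.55  1.48  0.    1.11 -1.6 ]
[[-1.0, -0.001, -0.001], [-0.001, 1.0, 0.002], [0.001, 0.002, -1.0]]
```

Request:
{"name": "servo_tool", "arguments": {"deltas": [[[0, 0, 0, 0, 0, 0, 4], [0, 0, 0, 0, 0, 0, 9], [0, 0, 0, 0, 0, 0, 9]]]}}

```text
t: 6.88
tool_pos: [658.6, 54.0, 113.1]
tcp_rot: [[-0.988, -0.156, -0.001], [-0.156, 0.988, 0.002], [0.001, 0.002, -1.0]]
wrist_force: [-3.7, 3.6, 4.6]
grip_width: 0.147
finger_force: 30.8
```

```bash
python3 -c "
from h import *
st()"
```

```text
t 6.88 p [658.6  54.  113.1] F [-3.7  3.6  4.6] T [ 0.71  0.43 -0.67] g 0.147 ff 30.8 q [-0.02  0.55  1.48  0.    1.11 -1.75]
[[-0.988, -0.156, -0.001], [-0.156, 0.988, 0.002], [0.001, 0.002, -1.0]]
```

Request:
{"name": "servo_tool", "arguments": {"deltas": [[[0, 0, 0, 0, 0, 0, 4], [0, 0, 0, 0, 0, 0, 9], [0, 0, 0, 0, 0, 0, 9]]]}}

```text
t: 7.25
tool_pos: [659.3, 54.0, 113.1]
tcp_rot: [[-0.952, -0.307, 0.0], [-0.307, 0.952, 0.002], [-0.001, 0.002, -1.0]]
wrist_force: [-1.8, 6.2, 5.1]
grip_width: 0.173
finger_force: 35.1
```

```bash
python3 -c "
from h import *
st()"
```

```text
t 7.25 p [659.3  54.  113.1] F [-1.8  6.2  5.1] T [ 1.05  0.2  -1.01] g 0.173 ff 35.1 q [-0.02  0.55  1.48  0.    1.11 -1.91]
[[-0.952, -0.307, 0.0], [-0.307, 0.952, 0.002], [-0.001, 0.002, -1.0]]
```

Request:
{"name": "servo_tool", "arguments": {"deltas": [[[5, 0, 0, 0, 0, 0, -8], [5, 0, 0, 0, 0, 0, -8], [5, 0, 0, 3, 0, 0, -10], [0, -1, -6, 5, 0, 0, -13], [0, -2.1, -12.8, 3, 0, 0, -13]]]}}

```text
t: 7.88
tool_pos: [642.5, -66.7, 148.4]
tcp_rot: [[-0.996, -0.092, 0.007], [-0.092, 0.996, -0.002], [-0.007, -0.003, -1.0]]
wrist_force: [0.6, -1.1, -0.1]
grip_width: 0.324
finger_force: 0.0
```

Run:
```python
from h import *
st()
c=snap('wrist','w3.png')
f=c['frame'];hh=cv2.cvtColor(f,cv2.COLOR_BGR2HSV);m=(((hh[...,0]<6)|(hh[...,0]>174))&(hh[...,1]>190)&(hh[...,2]>120)).astype('uint8')
n,l,s,ce=cv2.connectedComponentsWithStats(m)
print([(ce[i].round(1).tolist(),s[i].tolist(),onz(c,*ce[i],107)) for i in range(1,n) if s[i][4]>60][:5])
```

```text
t 7.88 p [642.5 -66.7 148.4] F [ 0.6 -1.1 -0.1] T [ 0.04 -0.09  0.02] g 0.324 ff 0.0 q [-0.21  0.49  1.49 -0.    1.15 -1.87]
[[-0.996, -0.092, 0.007], [-0.092, 0.996, -0.002], [-0.007, -0.003, -1.0]]
[]
```

View pics/w3.png

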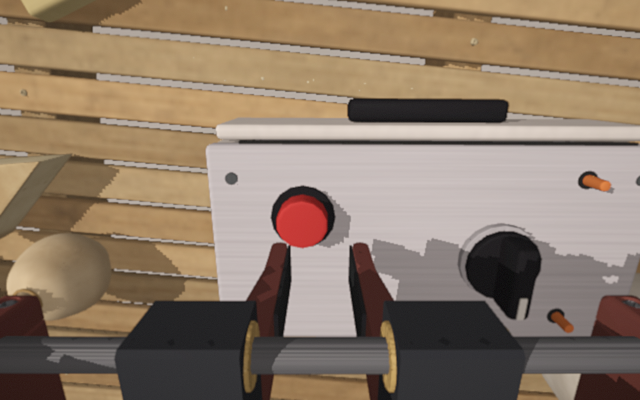

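The pins stand up, so the clamp is open. The button top is at (302,221).

Request:
{"name": "servo_tool", "arguments": {"deltas": [[[0, 0, 0, 0, 0, 0, 0], [0, 0, 0, 0, 0, 0, 0], [0, 0, 0, 0, 0, 0, 0]]]}}

```text
t: 8.3
tool_pos: [640.2, -63.9, 145.5]
tcp_rot: [[-0.996, -0.09, 0.0], [-0.09, 0.996, 0.0], [-0.0, -0.0, -1.0]]
wrist_force: [-0.1, -0.3, -0.1]
grip_width: 0.005
finger_force: 0.0
```

Run:
```python
from h import *
st()
c=snap('wrist');f=c['frame'].astype(int)
m=((f[...,2]>140)&(f[...,1]<90)&(f[...,0]<90)).astype('uint8');m[:, :200]=0;m[:,400:]=0
n,l,s,ce=cv2.connectedComponentsWithStats(m);i=1+s[1:,4].argmax();print(ce[i],s[i],onz(c,*ce[i],107))
```

```text
t 8.3 p [640.2 -63.9 145.5] F [-0.1 -0.3 -0.1] T [ 0.04 -0.14  0.  ] g 0.005 ff 0.0 q [-0.21  0.49  1.5   0.    1.15 -1.87]
[[-0.996, -0.09, 0.0], [-0.09, 0.996, 0.0], [-0.0, -0.0, -1.0]]
[294.42895587 226.81808396] [ 271  201   50   52 1858] [636.5 -78.6 107. ]
```

Request:
{"name": "servo_tool", "arguments": {"deltas": [[[0, -0.3, -1.3, 0, 0, 0, 0], [0, -0.3, -1.3, -3, 0, 0, 0], [0, -0.3, -1.3, -4.7, 0, 0, 0], [0, -0.3, -1.3, -4.7, 0, 0, 0], [0, -0.3, -1.3, -4.8, 0, 0, 0]]]}}

```text
t: 8.98
tool_pos: [636.6, -78.7, 98.2]
tcp_rot: [[-0.996, -0.089, -0.0], [-0.089, 0.996, -0.001], [0.0, -0.001, -1.0]]
wrist_force: [-5.2, -0.4, 13.1]
grip_width: 0.006
finger_force: 6.5
```

Request:
{"name": "servo_tool", "arguments": {"deltas": [[[0, 0, 0, 0, 0, 0, 0], [0, 0, 0, 3, 0, 0, 0], [0, 0, 0, 9, 0, 0, 0], [0, -6, 0, 15, 0, 0, 0], [0, -12, 0, 21, 0, 0, 0]]]}}

```text
t: 9.6
tool_pos: [547.6, -78.2, 276.9]
tcp_rot: [[-0.996, -0.089, 0.0], [-0.089, 0.996, -0.0], [-0.0, -0.0, -1.0]]
wrist_force: [-0.2, -0.6, 1.9]
grip_width: 0.008
finger_force: 0.0
```

Run:
```python
from h import *
st()
snap('wrist','w4.png'); a=snap('top','top2.png')
f=a['frame'];cv2.imwrite('pics/c3.png',cv2.resize(f[120:300,170:450],None,fx=2.8,fy=2.8,interpolation=cv2.INTER_CUBIC))
```

```text
t 9.6 p [547.6 -78.2 276.9] F [-0.2 -0.6  1.9] T [ 0.05 -0.14  0.01] g 0.008 ff 0.0 q [-0.27  0.25  1.54 -0.    1.36 -1.93]
[[-0.996, -0.089, 0.0], [-0.089, 0.996, -0.0], [-0.0, -0.0, -1.0]]
```

View pics/w4.png

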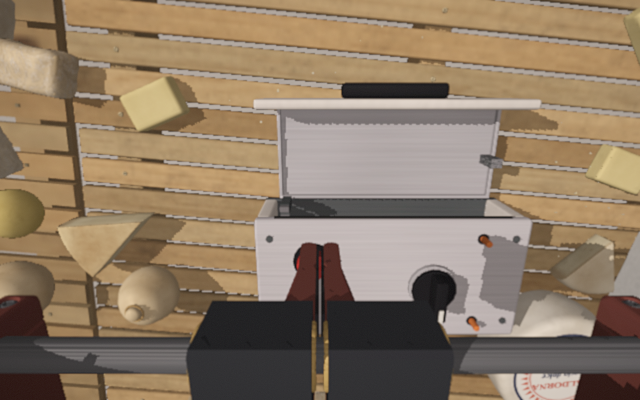

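The tray is out. Its floor spans roughly (283–495, 112–195) in the picture, with the panel at row 104. The right-hand portion is at (153,104), and the left one at the right image edge, (618,168).

Run:
```python
from h import *
c=snap('wrist');f=c['frame']
for n,p,z in [('pushL',(342,91),59),('pushR',(448,90),59),('panelL',(256,101),72),('panelR',(540,101),72),('flr nearRight',(281,192),22),('flr nearLeft',(496,192),22),('flr farR',(281,112),22),('farL',(497,112),22)]: print(n,onz(c,*p,z))
h=cv2.cvtColor(f,cv2.COLOR_BGR2HSV).astype(int)
for p in [(153,104),(618,168)]:
    hv=h[p[1],p[0]];print(hv)
cor=[(120,98),(167,77),(188,103),(141,131)]
w=np.array([onz(c,*p,22)[:2] for p in cor],np.float32);print(w.tolist(),w.mean(0),cv2.minAreaRect(w))
```

```text
pushL [464.5 -62.5  59. ]
pushR [453.9  44.8  59. ]
panelL [ 481.4 -147.3   72. ]
panelR [456.2 133.7  72. ]
flr nearRight [ 587.7 -121.6   22. ]
flr nearLeft [564.5 138.7  22. ]
flr farR [ 493.3 -127.    22. ]
farL [471.4 117.6  22. ]
[ 21  90 209]
[ 21  88 205]
[[493.8999938964844, -308.6000061035156], [466.79998779296875, -254.8000030517578], [492.70001220703125, -232.1999969482422], [528.7999877929688, -287.1000061035156]] [ 495.55    -270.67502] ((494.1260681152344, -269.89111328125), (40.990966796875, 65.67688751220703), 31.634979248046875)
```

View pics/c3.png

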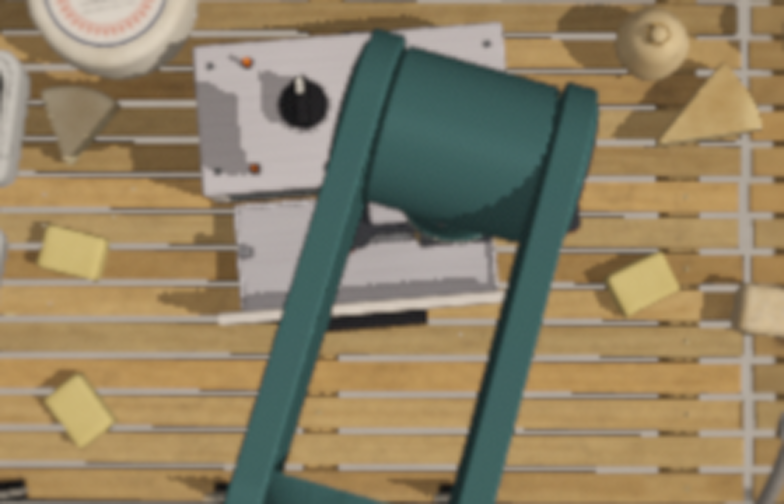

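Request:
{"name": "servo_tool", "arguments": {"deltas": [[[8.7, 0, -5, 0, 0, 0, -10], [8.7, -2, -10, 0, 0, 0, -20], [8.7, -4, -15, -4, 0, 0, -30], [8.7, -4.5, -19.5, -8, 0, 0, -40], [8.7, -4.5, -19.5, -12, 0, 0, -50]]]}}

```text
t: 10.38
tool_pos: [503.4, -276.7, 153.0]
tcp_rot: [[-0.701, 0.713, -0.0], [0.713, 0.701, -0.001], [-0.0, -0.001, -1.0]]
wrist_force: [0.6, 0.7, 0.2]
grip_width: 0.538
finger_force: 0.0
```

Request:
{"name": "servo_tool", "arguments": {"deltas": [[[8.7, 0, 0, 0, 0, 0, -8], [8.7, 0, 0, 0, 0, 0, -16], [8.7, 0, 0, 0, 0, 0, -16.5], [8.7, 0, 0, 0, 0, 0, -16.5]]]}}

```text
t: 10.88
tool_pos: [503.6, -273.1, 154.9]
tcp_rot: [[-0.48, 0.877, -0.001], [0.877, 0.48, 0.001], [0.001, -0.001, -1.0]]
wrist_force: [-0.3, -0.1, 0.5]
grip_width: 0.977
finger_force: 0.0
```

```bash
cat >> h.py <<'E'
def butter(c,z=22,near=None):
    f=c['frame'];h=cv2.cvtColor(f,cv2.COLOR_BGR2HSV).astype(int)
    m=((abs(h[...,0]-22)<=3)&(h[...,1]>75)&(h[...,1]<135)&(h[...,2]>125)).astype('uint8')
    m=cv2.morphologyEx(m,cv2.MORPH_OPEN,np.ones((5,5),np.uint8))
    out=[]
    for cn in cv2.findContours(m,cv2.RETR_EXTERNAL,cv2.CHAIN_APPROX_NONE)[0]:
        if cv2.contourArea(cn)<150: continue
        w=np.array([onz(c,*q[0],z)[:2] for q in cn],np.float32)
        (cx,cy),(a,b),t=cv2.minAreaRect(w)
        L,S,ang=(a,b,t) if a>b else (b,a,t+90)
        if 35<S<75 and 50<L<95: out.append((round(cx),round(cy),round(L),round(S),round(ang%180),'px',cn.mean(0)[0].round().tolist()))
    return out
E
python3 - <<'E'
from h import *
st()
c=snap('wrist','w5.png');print(butter(c)); a=snap('top');print(butter(a))
E
```

```text
t 10.88 p [ 503.6 -273.1  154.9] F [-0.3 -0.1  0.5] T [ 0.01 -0.1   0.01] g 0.977 ff 0.0 q [-0.62  0.39  1.65 -0.    1.1  -1.12]
[[-0.48, 0.877, -0.001], [0.877, 0.48, 0.001], [0.001, -0.001, -1.0]]
[(496, -270, 64, 42, 117, 'px', [313.0, 185.0])]
[(362, 265, 92, 59, 32, 'px', [201.0, 270.0]), (738, -299, 53, 36, 180, 'px', [408.0, 134.0]), (751, -462, 59, 39, 179, 'px', [468.0, 131.0])]
```

View pics/w5.png

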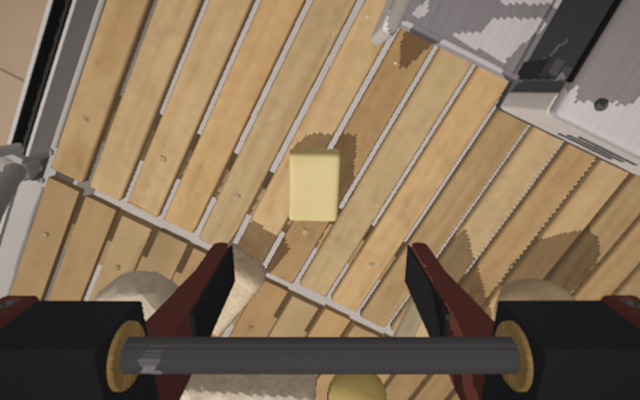

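The portion is at (313,185), aligned with the fingers and clear of the brick.

Request:
{"name": "servo_tool", "arguments": {"deltas": [[[8.7, -0.7, 0.3, -6, 0, 0, 0], [8.7, -0.7, 0.3, -11, 0, 0, 0], [8.7, -0.7, 0.3, -14.7, 0, 0, 0], [8.7, -0.7, 0.3, -14.7, 0, 0, 0], [3, -0.7, 0.3, -14.7, 0, 0, 0]]]}}

```text
t: 11.6
tool_pos: [497.3, -270.7, 9.9]
tcp_rot: [[-0.479, 0.878, 0.001], [0.878, 0.479, -0.001], [-0.001, 0.001, -1.0]]
wrist_force: [0.1, -0.0, -0.0]
grip_width: 0.907
finger_force: 0.0
```

Request:
{"name": "servo_tool", "arguments": {"deltas": [[[3, 0, 0, 0, 0, 0, 0], [3, 0, 0, 0, 0, 0, 0], [3, 0, 0, 0, 0, 0, 0], [3, 0, 0, 2, 0, 0, 0], [3, 0, 0, 6, 0, 0, 0]]]}}

```text
t: 12.22
tool_pos: [495.1, -269.2, 68.2]
tcp_rot: [[-0.478, 0.878, -0.003], [0.878, 0.478, 0.002], [0.004, -0.002, -1.0]]
wrist_force: [0.5, -0.2, -1.5]
grip_width: 0.509
finger_force: 29.9
```

Request:
{"name": "servo_tool", "arguments": {"deltas": [[[3, 0, 2, 4, 0, 0, 10], [3, 1, 8, 4, 0, 0, 20], [3, 2, 14, 4, 0, 0, 30], [3, 4, 19.3, 4, 0, 0, 40], [3, 4, 19.3, 4, 0, 0, 50]]]}}

```text
t: 12.85
tool_pos: [537.2, -73.4, 109.1]
tcp_rot: [[-0.982, 0.188, 0.001], [0.188, 0.982, 0.001], [-0.001, 0.001, -1.0]]
wrist_force: [0.1, -1.0, -0.7]
grip_width: 0.511
finger_force: 29.9
```

Request:
{"name": "servo_tool", "arguments": {"deltas": [[[3, 0, 0, 0, 0, 0, 8], [3, 0, 0, 0, 0, 0, 16], [3, 0, 0, 0, 0, 0, 16.5], [3, 0, 0, 0, 0, 0, 16.5]]]}}

```text
t: 13.35
tool_pos: [536.4, -77.2, 108.9]
tcp_rot: [[-0.996, -0.086, -0.0], [-0.086, 0.996, -0.0], [0.0, -0.0, -1.0]]
wrist_force: [-0.2, -0.2, -0.8]
grip_width: 0.51
finger_force: 29.9
```

Run:
```python
from h import *
st()
a=snap('top');print(butter(a))
```

```text
t 13.35 p [536.4 -77.2 108.9] F [-0.2 -0.2 -0.8] T [ 0.1  -0.14  0.02] g 0.51 ff 29.9 q [-0.27  0.41  1.76 -0.    0.97 -1.93]
[[-0.996, -0.086, -0.0], [-0.086, 0.996, -0.0], [0.0, -0.0, -1.0]]
[(359, 268, 94, 62, 25, 'px', [201.0, 272.0]), (529, 272, 89, 61, 85, 'px', [200.0, 207.0]), (749, -463, 51, 36, 179, 'px', [468.0, 132.0])]
```

Request:
{"name": "servo_tool", "arguments": {"deltas": [[[3, 0, 0, -5, 0, 0, 0], [3, 0, 0, -7.7, 0, 0, 0], [3, 0, 0, -7.7, 0, 0, 0], [3, 0, 0, -7.7, 0, 0, 0], [5.6, 0, 0, -7.7, 0, 0, 0]]]}}

```text
t: 14.02
tool_pos: [536.8, -77.3, 32.1]
tcp_rot: [[-0.996, -0.088, 0.001], [-0.088, 0.996, -0.0], [-0.001, -0.0, -1.0]]
wrist_force: [-0.3, 0.5, -0.8]
grip_width: 0.588
finger_force: 0.0
```

Request:
{"name": "servo_tool", "arguments": {"deltas": [[[5.6, 0, 0, 0, 0, 0, 0], [5.6, 0, 0, 0, 0, 0, 0], [5.6, 0, 0, 5, 0, 0, 0], [5.6, 0, 0, 11, 0, 0, 0], [8.7, 0, 5, 15, 0, 0, 0]]]}}

```text
t: 14.65
tool_pos: [538.3, -30.3, 183.9]
tcp_rot: [[-0.996, -0.084, 0.004], [-0.084, 0.996, -0.002], [-0.004, -0.002, -1.0]]
wrist_force: [1.0, 0.0, 0.1]
grip_width: 0.714
finger_force: 0.0
```

Run:
```python
from h import *
st()
c=snap('wrist');print(butter(c,44),butter(c,22))
```

```text
t 14.65 p [538.3 -30.3 183.9] F [1.  0.  0.1] T [ 0.12 -0.11 -0.02] g 0.714 ff 0.0 q [-0.18  0.31  1.69 -0.    1.13 -1.84]
[[-0.996, -0.084, 0.004], [-0.084, 0.996, -0.002], [-0.004, -0.002, -1.0]]
[(537, -76, 62, 42, 4, 'px', [267.0, 182.0])] [(543, -78, 67, 45, 4, 'px', [267.0, 182.0])]
```

Request:
{"name": "servo_tool", "arguments": {"deltas": [[[8.7, 0, 6, 0, 0, 0, 10], [8.7, 0, 12, 0, 0, 0, 20], [8.7, 0, 18, 0, 0, 0, 30], [8.7, 0, 24, 0, 0, 0, 40], [8.7, -1, 30, -2, 0, 0, 50]]]}}

```text
t: 15.32
tool_pos: [528.3, 272.8, 162.5]
tcp_rot: [[-0.568, -0.823, 0.004], [-0.823, 0.568, 0.001], [-0.004, -0.003, -1.0]]
wrist_force: [1.3, -0.4, -1.2]
grip_width: 0.984
finger_force: 0.0
```

Request:
{"name": "servo_tool", "arguments": {"deltas": [[[8.7, 0, 1, 0, 0, 0, 10], [8.7, 0, 1, 0, 0, 0, 20], [8.7, 0, 1, 0, 0, 0, 20], [8.7, 0, 1, 0, 0, 0, 20]]]}}

```text
t: 15.82
tool_pos: [526.7, 279.9, 161.3]
tcp_rot: [[-0.261, -0.965, -0.0], [-0.965, 0.261, -0.0], [0.0, 0.0, -1.0]]
wrist_force: [-0.4, 0.9, -0.5]
grip_width: 0.99
finger_force: 0.0
```

Run:
```python
from h import *
st()
c=snap('wrist');print(butter(c)); a=snap('top'); print(butter(a))
```

```text
t 15.82 p [526.7 279.9 161.3] F [-0.4  0.9 -0.5] T [ 0.05 -0.07 -0.  ] g 0.99 ff 0.0 q [ 0.37  0.41  1.59 -0.    1.14 -2.5 ]
[[-0.261, -0.965, -0.0], [-0.965, 0.261, -0.0], [0.0, 0.0, -1.0]]
[(523, 284, 63, 42, 76, 'px', [324.0, 191.0]), (372, 273, 61, 50, 38, 'px', [496.0, 133.0])]
[(370, 272, 69, 55, 37, 'px', [199.0, 267.0]), (530, 282, 69, 59, 81, 'px', [197.0, 208.0]), (542, -76, 58, 41, 0, 'px', [327.0, 204.0]), (670, -339, 95, 59, 99, 'px', [425.0, 161.0])]
```

Request:
{"name": "servo_tool", "arguments": {"deltas": [[[8.7, -0.4, 0.4, -6, 0, 0, 1], [8.7, -0.4, 0.4, -11, 0, 0, 1], [8.7, -0.4, 0.4, -15.3, 0, 0, 1], [8.7, -0.4, 0.4, -15.3, 0, 0, 1], [3, -0.4, 0.4, -15.3, 0, 0, 1]]]}}

```text
t: 16.55
tool_pos: [523.8, 284.4, 9.6]
tcp_rot: [[-0.242, -0.97, 0.002], [-0.97, 0.242, 0.001], [-0.001, -0.001, -1.0]]
wrist_force: [-0.5, 0.0, 0.6]
grip_width: 0.914
finger_force: 0.0
```

Request:
{"name": "servo_tool", "arguments": {"deltas": [[[3, 0, 0, 0, 0, 0, 0], [3, 0, 0, 0, 0, 0, 0], [3, 0, 0, 0, 0, 0, 0], [3, 0, 0, 4, 0, 0, 0], [3, 0, 0, 10, 0, 0, 0]]]}}

```text
t: 17.18
tool_pos: [521.2, 283.5, 108.0]
tcp_rot: [[-0.241, -0.971, -0.004], [-0.971, 0.241, -0.002], [0.002, 0.003, -1.0]]
wrist_force: [1.3, 0.1, 0.5]
grip_width: 0.357
finger_force: 0.0
```

```bash
python3 -c "
from h import *
st()"
```

```text
t 17.18 p [521.2 283.5 108. ] F [1.3 0.1 0.5] T [ 0.13 -0.05  0.03] g 0.357 ff 0.0 q [ 0.38  0.47  1.64 -0.    1.03 -2.52]
[[-0.241, -0.971, -0.004], [-0.971, 0.241, -0.002], [0.002, 0.003, -1.0]]
```

Request:
{"name": "servo_tool", "arguments": {"deltas": [[[8.7, 0, 0, 4, 0, 0, 0], [8.7, 0, 0, 5, 0, 0, 0], [8.7, 0, 0, 5, 0, 0, 0], [8.7, 0, 0, 5, 0, 0, 0]]]}}

```text
t: 17.68
tool_pos: [521.5, 283.7, 156.4]
tcp_rot: [[-0.241, -0.971, -0.003], [-0.971, 0.241, -0.001], [0.002, 0.003, -1.0]]
wrist_force: [-0.0, 0.7, -0.2]
grip_width: 0.774
finger_force: 0.0
```

Run:
```python
from h import *
st()
c=snap('wrist','w6.png');print(butter(c)); a=snap('top'); print(butter(a))
```

```text
t 17.68 p [521.5 283.7 156.4] F [-0.   0.7 -0.2] T [ 0.05 -0.07  0.05] g 0.774 ff 0.0 q [ 0.38  0.42  1.6  -0.    1.13 -2.52]
[[-0.241, -0.971, -0.003], [-0.971, 0.241, -0.001], [0.002, 0.003, -1.0]]
[(521, 284, 63, 42, 75, 'px', [318.0, 189.0]), (372, 273, 60, 50, 38, 'px', [492.0, 135.0])]
[(368, 272, 73, 55, 34, 'px', [199.0, 268.0]), (527, 272, 91, 60, 90, 'px', [201.0, 207.0]), (542, -76, 58, 41, 0, 'px', [327.0, 204.0])]
```

View pics/w6.png

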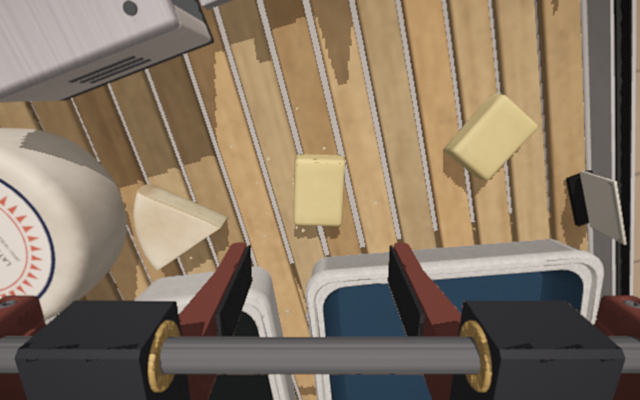

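The portion lies flat at (318,190), still aligned: the grip slackened while holding it. I'll grasp it again.

Request:
{"name": "servo_tool", "arguments": {"deltas": [[[8.7, 0, 0, -6, 0, 0, 0], [8.7, 0, 0, -11, 0, 0, 0], [8.7, 0, 0, -14.8, 0, 0, 0], [8.7, 0, 0, -14.8, 0, 0, 0], [3, 0, 0, -14.8, 0, 0, 0]]]}}

```text
t: 18.4
tool_pos: [523.2, 284.4, 10.8]
tcp_rot: [[-0.241, -0.971, 0.0], [-0.971, 0.241, 0.0], [-0.0, -0.0, -1.0]]
wrist_force: [0.5, -0.8, 0.3]
grip_width: 0.912
finger_force: 0.0
```

Request:
{"name": "servo_tool", "arguments": {"deltas": [[[3, 0, 0, 0, 0, 0, 0], [3, 0, 0, 0, 0, 0, 0], [3, 0, 0, 0, 0, 0, 0], [3, 0, 0, 4, 0, 0, 0], [3, 0, 0, 10, 0, 0, 0]]]}}

```text
t: 19.02
tool_pos: [521.2, 283.5, 110.0]
tcp_rot: [[-0.241, -0.971, -0.004], [-0.971, 0.241, -0.002], [0.002, 0.003, -1.0]]
wrist_force: [0.5, 0.6, 1.3]
grip_width: 0.363
finger_force: 0.0
```

The fingers simply had not closed in time, so I'll give them more rows.

Request:
{"name": "servo_tool", "arguments": {"deltas": [[[8.7, 0, 0, 0, 0, 0, 0], [8.7, 0, 0, 0, 0, 0, 0], [8.7, 0, 0, 0, 0, 0, 0], [8.7, 0, 0, 0, 0, 0, 0], [8.7, 0, 0, 0, 0, 0, 0]]]}}

```text
t: 19.65
tool_pos: [522.3, 284.0, 109.4]
tcp_rot: [[-0.241, -0.971, -0.001], [-0.971, 0.241, -0.001], [0.001, 0.001, -1.0]]
wrist_force: [0.4, -0.2, 0.1]
grip_width: 0.892
finger_force: 0.0
```

Run:
```python
from h import *
st()
c=snap('wrist');print(butter(c))
```

```text
t 19.65 p [522.3 284.  109.4] F [ 0.4 -0.2  0.1] T [ 0.1  -0.06  0.01] g 0.892 ff 0.0 q [ 0.38  0.47  1.64 -0.    1.03 -2.52]
[[-0.241, -0.971, -0.001], [-0.971, 0.241, -0.001], [0.001, 0.001, -1.0]]
[(521, 283, 63, 43, 74, 'px', [319.0, 205.0]), (373, 273, 60, 51, 39, 'px', [523.0, 141.0])]
```

Request:
{"name": "servo_tool", "arguments": {"deltas": [[[8.7, 0, 0, -5, 0, 0, 0], [8.7, 0, 0, -10.1, 0, 0, 0], [8.7, 0, 0, -10.1, 0, 0, 0], [3, 0, 0, -10.1, 0, 0, 0], [3, 0, 0, -10.1, 0, 0, 0]]]}}

```text
t: 20.32
tool_pos: [524.4, 284.9, 11.5]
tcp_rot: [[-0.241, -0.971, 0.004], [-0.971, 0.241, 0.001], [-0.002, -0.003, -1.0]]
wrist_force: [0.4, -0.3, 0.6]
grip_width: 0.802
finger_force: 0.0
```

Request:
{"name": "servo_tool", "arguments": {"deltas": [[[3, 0, 0, 0, 0, 0, 0], [3, 0, 0, 0, 0, 0, 0], [3, 0, 0, 0, 0, 0, 0], [3, 0, 0, 0, 0, 0, 0], [3, 0, 0, 0, 0, 0, 0]]]}}

```text
t: 20.95
tool_pos: [522.9, 284.3, 10.0]
tcp_rot: [[-0.241, -0.971, 0.001], [-0.971, 0.241, 0.0], [-0.0, -0.001, -1.0]]
wrist_force: [-1.6, -0.4, 6.9]
grip_width: 0.51
finger_force: 29.9
```

Request:
{"name": "servo_tool", "arguments": {"deltas": [[[3, 0, 0, 5, 0, 0, 0], [3, 0, 0, 10, 0, 0, -10], [3, 0, -5, 10, 0, 0, -20], [3, 0, -10, 10, 0, 0, -30], [3, 0, -15, 10, 0, 0, -40]]]}}

```text
t: 21.58
tool_pos: [522.5, 132.9, 109.4]
tcp_rot: [[-0.811, -0.585, 0.0], [-0.585, 0.811, -0.0], [-0.0, -0.0, -1.0]]
wrist_force: [0.5, -0.3, -1.4]
grip_width: 0.512
finger_force: 29.9
```

Request:
{"name": "servo_tool", "arguments": {"deltas": [[[3, 0, -4, 0, 0, 0, -10], [3, 0.1, -6.4, 0, 0, 0, -20], [3, 0.1, -6.4, 0, 0, 0, -31], [3, 0.1, -6.4, 0, 0, 0, -31], [3, 0.1, -6.4, 0, 0, 0, -31]]]}}

```text
t: 22.2
tool_pos: [523.6, 70.4, 109.2]
tcp_rot: [[-0.996, -0.092, -0.0], [-0.092, 0.996, -0.0], [0.0, -0.0, -1.0]]
wrist_force: [0.2, 0.0, 0.2]
grip_width: 0.514
finger_force: 29.9
```

```bash
python3 -c "
from h import *
st()"
```

```text
t 22.2 p [523.6  70.4 109.2] F [0.2 0.  0.2] T [ 0.02 -0.14  0.  ] g 0.514 ff 29.9 q [ 0.    0.39  1.79 -0.    0.96 -1.66]
[[-0.996, -0.092, -0.0], [-0.092, 0.996, -0.0], [0.0, -0.0, -1.0]]
```

Request:
{"name": "servo_tool", "arguments": {"deltas": [[[3, 0, -0.8, -4, 0, 0, 0], [3, 0, -0.8, -7.7, 0, 0, 0], [3, 0, -0.8, -7.7, 0, 0, 0], [3, 0, -0.8, -7.7, 0, 0, 0], [5.1, 0, -0.8, -7.7, 0, 0, 0]]]}}

```text
t: 22.82
tool_pos: [524.3, 62.4, 33.2]
tcp_rot: [[-0.996, -0.089, 0.001], [-0.089, 0.996, -0.0], [-0.001, -0.0, -1.0]]
wrist_force: [1.0, -0.1, 0.4]
grip_width: 0.567
finger_force: 0.0
```

Request:
{"name": "servo_tool", "arguments": {"deltas": [[[5.1, 0, 0, 0, 0, 0, 0], [5.1, 0, 0, 0, 0, 0, 0], [5.1, 0, 0, 5, 0, 0, 0], [5.1, 0, 0, 11, 0, 0, 0], [8.7, -3, 5, 13, 0, 0, -10]]]}}

```text
t: 23.45
tool_pos: [498.6, 111.0, 166.5]
tcp_rot: [[-0.996, 0.093, 0.009], [0.093, 0.996, 0.0], [-0.009, 0.001, -1.0]]
wrist_force: [-0.3, 0.8, -0.3]
grip_width: 0.658
finger_force: 0.0
```

Run:
```python
from h import *
st()
c=snap('wrist','w7.png');print(butter(c,44),butter(c,22))
```

```text
t 23.45 p [498.6 111.  166.5] F [-0.3  0.8 -0.3] T [ 0.08 -0.13  0.01] g 0.658 ff 0.0 q [ 0.08  0.29  1.78 -0.    1.07 -1.39]
[[-0.996, 0.093, 0.009], [0.093, 0.996, 0.0], [-0.009, 0.001, -1.0]]
[(535, -72, 64, 46, 4, 'px', [113.0, 252.0]), (522, 64, 63, 42, 4, 'px', [267.0, 223.0]), (387, 260, 69, 37, 85, 'px', [511.0, 18.0])] [(544, -87, 69, 50, 4, 'px', [113.0, 252.0]), (530, 60, 68, 45, 4, 'px', [267.0, 223.0]), (385, 270, 74, 40, 85, 'px', [511.0, 18.0])]
```

Request:
{"name": "servo_tool", "arguments": {"deltas": [[[8.7, -3, 4, 0, 0, 0, 10], [8.7, -6, 8, 0, 0, 0, 20], [8.7, -9, 12, 0, 0, 0, 30], [8.7, -12, 16, 0, 0, 0, 40], [8.7, -12, 16, 0, 0, 0, 43]]]}}

```text
t: 24.12
tool_pos: [371.0, 274.1, 162.2]
tcp_rot: [[-0.782, -0.623, -0.001], [-0.623, 0.782, 0.0], [0.001, 0.001, -1.0]]
wrist_force: [0.7, -0.4, -1.3]
grip_width: 0.994
finger_force: 0.0
```

Request:
{"name": "servo_tool", "arguments": {"deltas": [[[8.7, 0, 0, 0, 0, 0, 0], [8.7, 0, 0, 0, 0, 0, 0]]]}}

```text
t: 24.38
tool_pos: [373.9, 271.9, 162.3]
tcp_rot: [[-0.788, -0.615, 0.0], [-0.615, 0.788, -0.0], [0.0, -0.0, -1.0]]
wrist_force: [-0.1, -0.1, 1.0]
grip_width: 0.99
finger_force: 0.0
```

Run:
```python
from h import *
st()
c=snap('wrist','w8.png');print(butter(c))
```

```text
t 24.38 p [373.9 271.9 162.3] F [-0.1 -0.1  1. ] T [ 0.05 -0.05 -0.03] g 0.99 ff 0.0 q [ 0.48  0.23  1.87 -0.    1.04 -1.75]
[[-0.788, -0.615, 0.0], [-0.615, 0.788, -0.0], [0.0, -0.0, -1.0]]
[(367, 275, 63, 43, 38, 'px', [326.0, 184.0]), (535, 58, 73, 40, 5, 'px', [15.0, 179.0])]
```

Request:
{"name": "servo_tool", "arguments": {"deltas": [[[8.7, -0.6, 0.3, -6, 0, 0, 0], [8.7, -0.6, 0.3, -11, 0, 0, 0], [8.7, -0.6, 0.3, -15.4, 0, 0, 0], [8.7, -0.6, 0.3, -15.4, 0, 0, 0], [3, -0.6, 0.3, -15.4, 0, 0, 0]]]}}

```text
t: 25.05
tool_pos: [368.6, 275.2, 9.2]
tcp_rot: [[-0.788, -0.616, 0.001], [-0.616, 0.788, 0.0], [-0.001, -0.0, -1.0]]
wrist_force: [0.5, -0.6, 0.4]
grip_width: 0.913
finger_force: 0.0
```

Request:
{"name": "servo_tool", "arguments": {"deltas": [[[3, 0, 0, 0, 0, 0, 0], [3, 0, 0, 0, 0, 0, 0], [3, 0, 0, 0, 0, 0, 0], [3, 0, 0, 0, 0, 0, 0], [3, 0, 0, 0, 0, 0, 0]]]}}

```text
t: 25.68
tool_pos: [368.0, 275.4, 8.9]
tcp_rot: [[-0.787, -0.617, 0.001], [-0.617, 0.787, 0.0], [-0.001, -0.0, -1.0]]
wrist_force: [-0.6, -1.3, 7.9]
grip_width: 0.512
finger_force: 30.0
```

Request:
{"name": "servo_tool", "arguments": {"deltas": [[[3, 0, 0, 6, 0, 0, 0], [3, 1, -1, 11, 0, 0, -8], [3, 4, -6, 11, 0, 0, -16], [3, 7, -11, 11, 0, 0, -24], [3, 10, -16, 11, 0, 0, -33]]]}}

```text
t: 26.3
tool_pos: [468.3, 113.8, 118.6]
tcp_rot: [[-0.996, -0.084, 0.0], [-0.084, 0.996, 0.0], [-0.0, 0.0, -1.0]]
wrist_force: [0.7, 0.3, -0.5]
grip_width: 0.509
finger_force: 30.0
```

Request:
{"name": "servo_tool", "arguments": {"deltas": [[[3, 3, -5, 0, 0, 0, 0], [3, 6.2, -10, 0, 0, 0, 0], [3, 6.2, -12.2, 0, 0, 0, 0], [3, 6.2, -12.2, 0, 0, 0, 0], [3, 6.2, -12.2, 0, 0, 0, 0]]]}}

```text
t: 26.92
tool_pos: [528.9, -6.1, 118.0]
tcp_rot: [[-0.996, -0.088, -0.001], [-0.088, 0.996, 0.0], [0.001, 0.001, -1.0]]
wrist_force: [-0.2, 0.1, -1.4]
grip_width: 0.51
finger_force: 30.0
```

```bash
python3 -c "
from h import *
st()"
```

```text
t 26.93 p [528.9  -6.1 118. ] F [-0.2  0.1 -1.4] T [ 0.08 -0.11 -0.  ] g 0.51 ff 30.0 q [-0.14  0.38  1.78  0.    0.98 -1.8 ]
[[-0.996, -0.088, -0.001], [-0.088, 0.996, 0.0], [0.001, 0.001, -1.0]]
```

Request:
{"name": "servo_tool", "arguments": {"deltas": [[[3, 0, -0.1, -5, 0, 0, 0], [3, 0, -0.1, -8.5, 0, 0, 0], [3, 0, -0.1, -8.5, 0, 0, 0], [3, 0, -0.1, -8.5, 0, 0, 0], [5.2, 0, -0.1, -8.5, 0, 0, 0]]]}}

```text
t: 27.55
tool_pos: [530.3, -7.4, 34.4]
tcp_rot: [[-0.996, -0.089, 0.002], [-0.089, 0.996, -0.0], [-0.002, -0.0, -1.0]]
wrist_force: [-0.5, -0.0, -0.3]
grip_width: 0.581
finger_force: 0.0
```

Request:
{"name": "servo_tool", "arguments": {"deltas": [[[5.2, 0, 0, 0, 0, 0, 0], [5.2, 0, 0, 0, 0, 0, 0], [5.2, 0, 0, 5, 0, 0, 0], [5.2, 0, 0, 11, 0, 0, 0], [0, -6, 0, 14, 0, 0, 0]]]}}

```text
t: 28.18
tool_pos: [479.5, -8.9, 175.3]
tcp_rot: [[-0.996, -0.088, 0.01], [-0.088, 0.996, -0.002], [-0.01, -0.003, -1.0]]
wrist_force: [0.0, -0.2, 0.3]
grip_width: 0.518
finger_force: 0.0
```

Request:
{"name": "servo_tool", "arguments": {"deltas": [[[0, -5, 0, 2, 0, 0, 0], [0, -5, 0, 2, 0, 0, 0], [0, -5, 0, 2, 0, 0, 0], [0, -5, 0, 2, 0, 0, 0]]]}}

```text
t: 28.68
tool_pos: [424.9, -8.0, 191.0]
tcp_rot: [[-0.996, -0.088, 0.0], [-0.088, 0.996, -0.0], [-0.0, -0.0, -1.0]]
wrist_force: [-0.3, 0.1, 0.1]
grip_width: 0.062
finger_force: 0.0
```

Run:
```python
from h import *
st()
c=snap('wrist','w9.png');print(butter(c,44)); print(onz(c,320,60,59))
```

```text
t 28.68 p [424.9  -8.  191. ] F [-0.3  0.1  0.1] T [ 0.05 -0.14 -0.04] g 0.062 ff 0.0 q [-0.18  0.14  1.91 -0.    1.09 -1.84]
[[-0.996, -0.088, 0.0], [-0.088, 0.996, -0.0], [-0.0, -0.0, -1.0]]
[]
[320.3 -16.2  59. ]
```

View pics/w9.png

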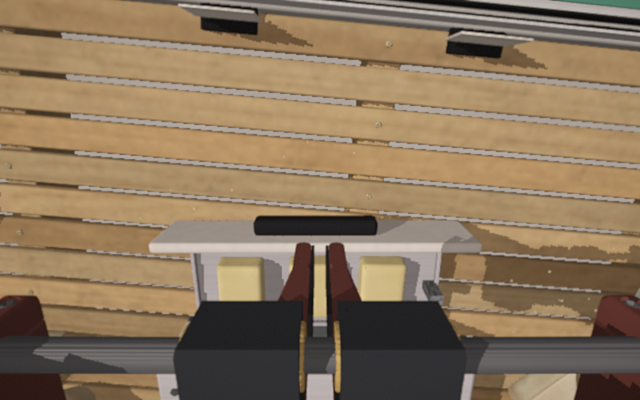

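All three portions lie side by side in the tray, and the push bar is at (316,225). Next I go down in front of the bar with shut fingers.

Request:
{"name": "servo_tool", "arguments": {"deltas": [[[0, -0.4, -0.4, -5, 0, 0, 0], [0, -0.4, -0.4, -10, 0, 0, 0], [0, -0.4, -0.4, -14.4, 0, 0, 0], [0, -0.4, -0.4, -14.4, 0, 0, 0]]]}}

```text
t: 29.22
tool_pos: [417.5, -11.3, 44.5]
tcp_rot: [[-0.996, -0.088, -0.008], [-0.088, 0.996, 0.001], [0.008, 0.002, -1.0]]
wrist_force: [0.1, 0.2, -0.3]
grip_width: 0.007
finger_force: 0.0
```

```bash
python3 -c "
from h import *
st()"
```

```text
t 29.23 p [417.5 -11.3  44.5] F [ 0.1  0.2 -0.3] T [ 0.05 -0.14 -0.02] g 0.007 ff 0.0 q [-0.19  0.38  2.08 -0.    0.69 -1.85]
[[-0.996, -0.088, -0.008], [-0.088, 0.996, 0.001], [0.008, 0.002, -1.0]]
```

Request:
{"name": "servo_tool", "arguments": {"deltas": [[[0, 2.4, 0.2, 0, 0, 0, 0], [0, 4, 0.35, 0, 0, 0, 0], [0, 6, 0.5, 0, 0, 0, 0], [0, 8, 0.7, 0, 0, 0, 0], [0, 10, 0.9, 0, 0, 0, 0]]]}}

```text
t: 29.85
tool_pos: [518.9, -2.9, 47.9]
tcp_rot: [[-0.996, -0.089, -0.003], [-0.089, 0.996, -0.001], [0.003, -0.0, -1.0]]
wrist_force: [-5.4, -4.3, -1.1]
grip_width: 0.003
finger_force: 2.8
```

Request:
{"name": "servo_tool", "arguments": {"deltas": [[[0, 1, 0.1, 0, 0, 0, 0], [0, 2, 0.2, 0, 0, 0, 0], [0, 3, 0.25, 0, 0, 0, 0], [0, 3.6, 0.3, 0, 0, 0, 0], [0, 3.6, 0.3, 0, 0, 0, 0]]]}}

```text
t: 30.48
tool_pos: [553.3, 0.5, 47.5]
tcp_rot: [[-0.996, -0.089, -0.005], [-0.089, 0.996, 0.0], [0.005, 0.001, -1.0]]
wrist_force: [-7.7, -0.4, 2.2]
grip_width: 0.004
finger_force: 4.0
```

```bash
python3 -c "
from h import *
st()"
```

```text
t 30.48 p [5.533e+02 5.000e-01 4.750e+01] F [-7.7 -0.4  2.2] T [-0.09  1.22 -0.04] g 0.004 ff 4.0 q [-0.12  0.51  1.78 -0.    0.85 -1.78]
[[-0.996, -0.089, -0.005], [-0.089, 0.996, 0.0], [0.005, 0.001, -1.0]]
```

Push further in small steps, watching the force.

Request:
{"name": "servo_tool", "arguments": {"deltas": [[[0, 0.2, 0, 0, 0, 0, 0], [0, 0.4, 0, 0, 0, 0, 0], [0, 0.6, 0, 0, 0, 0, 0], [0, 0.8, 0.1, 0, 0, 0, 0], [0, 0.8, 0.1, 0, 0, 0, 0]]]}}

```text
t: 31.1
tool_pos: [553.5, 0.6, 47.5]
tcp_rot: [[-0.996, -0.09, -0.018], [-0.09, 0.996, -0.001], [0.018, 0.0, -1.0]]
wrist_force: [-26.0, -7.9, 22.7]
grip_width: 0.002
finger_force: 13.1
```

```bash
python3 -c "
from h import *
st()"
```

```text
t 31.1 p [553.5   0.6  47.5] F [-26.   -7.9  22.7] T [-1.15  4.09 -0.02] g 0.002 ff 13.1 q [-0.12  0.52  1.77 -0.    0.87 -1.78]
[[-0.996, -0.09, -0.018], [-0.09, 0.996, -0.001], [0.018, 0.0, -1.0]]
```

Request:
{"name": "servo_tool", "arguments": {"deltas": [[[0, -1, 0, 0, 0, 0, 0], [0, -3, -0.2, 0, 0, 0, 0], [0, -6, -0.5, 3, 0, 0, 0], [0, -9, -0.8, 8, 0, 0, 0], [0, -10, -0.8, 14, 0, 0, 0]]]}}

```text
t: 31.72
tool_pos: [462.5, -6.7, 189.0]
tcp_rot: [[-0.996, -0.088, 0.0], [-0.088, 0.996, 0.0], [-0.0, 0.0, -1.0]]
wrist_force: [1.3, -0.6, 0.3]
grip_width: 0.002
finger_force: 0.0
```

Run:
```python
from h import *
st()
c=snap('wrist','w10.png');f=c['frame']
a=snap('top','top3.png');s=snap('side','side3.png')
u=cv2.resize(a['frame'][120:240,230:370],(560,480),interpolation=cv2.INTER_CUBIC)
cv2.imwrite('pics/f.png',np.vstack([np.hstack([cv2.resize(f,(400,250)),cv2.resize(s['frame'][170:290,230:350],(250,250))]),cv2.resize(u,(650,340))]))
m=(f.max(2)<45).astype('uint8');n,l,st_,ce=cv2.connectedComponentsWithStats(m)
for i in range(1,n):
    if st_[i][4]>400: print(st_[i],ce[i].round(),onz(c,*ce[i],59))
print(proj(c,[[568,0,59],[459,-9,59]]))
```

```text
t 31.73 p [462.5  -6.7 189. ] F [ 1.3 -0.6  0.3] T [ 0.05 -0.22 -0.01] g 0.002 ff 0.0 q [-0.16  0.2   1.84  0.    1.1  -1.82]
[[-0.996, -0.088, 0.0], [-0.088, 0.996, 0.0], [-0.0, 0.0, -1.0]]
[454   0  58  12 535] [485.   4.] [309.6 101.5  59. ]
[315 247  10  92 470] [319. 296.] [561.4   2.8  59. ]
[ 188  287  125   63 5738] [257. 324.] [596.5 -53.7  59. ]
[ 327  287  125   63 5702] [382. 324.] [586.4  64.9  59. ]
[[315.8 302.3]
 [316.2 188.8]]
```

View pics/f.png

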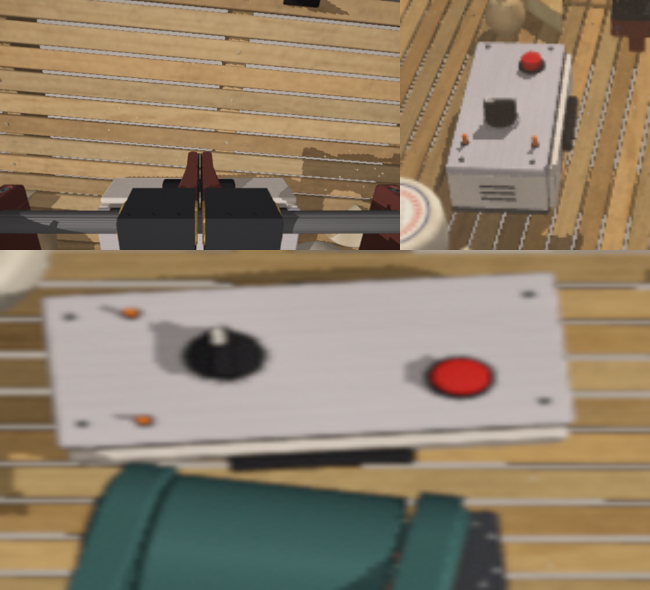

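The tray sits home against the unit with the pins still up. Next I compare its bar position with the first pictures numerically and move on to the knob.

Run:
```python
from h import *
for n,(y0,y1,x0,x1) in {'top':(186,202,272,326),'side':(212,245,303,320)}.items():
    for k in '13':
        f=cv2.imread(f'pics/{n}{k}.png')[y0:y1,x0:x1].max(2)
        ys,xs=np.where(f<60);print(n,k,len(xs),xs.mean().round(2)+x0,ys.mean().round(2)+y0,(xs.max()+x0,ys.max()+y0))
# knob bar angle from top3: white mark & disc
f=cv2.imread('pics/top3.png');c=snap('top');g=f[140:175,262:295]
m=g.max(2)<60;ys,xs=np.where(m);print('disc',xs.mean()+262,ys.mean()+140,onz(c,xs.mean()+262,ys.mean()+140,110))
```

```text
top 1 173 299.11 193.32 (np.int64(318), np.int64(197))
top 3 171 298.94 193.36 (np.int64(318), np.int64(197))
side 1 70 310.29 230.23 (np.int64(313), np.int64(241))
side 3 59 310.1 230.66 (np.int64(313), np.int64(241))
disc 277.6855670103093 157.31958762886597 [656.2  54.6 110. ]
```

Request:
{"name": "servo_tool", "arguments": {"deltas": [[[3, 6, 1, 0, 0, 0, 2], [5, 11, 3, 0, 0, 0, 2], [5, 16, 5, 0, 0, 0, 2], [5, 19.6, 6, 0, 0, 0, 2], [5, 19.6, 6, 0, 0, 0, 2]]]}}

```text
t: 32.55
tool_pos: [662.1, 54.2, 184.8]
tcp_rot: [[-0.992, -0.124, -0.0], [-0.124, 0.992, 0.0], [0.0, 0.0, -1.0]]
wrist_force: [-0.5, -0.3, 0.8]
grip_width: 0.529
finger_force: 0.0
```

Request:
{"name": "servo_tool", "arguments": {"deltas": [[[5, 0, 0, 0, 0, 0, 0], [5, 0, 0, 0, 0, 0, 0]]]}}

```text
t: 32.8
tool_pos: [658.5, 52.9, 186.7]
tcp_rot: [[-0.992, -0.123, -0.002], [-0.123, 0.992, -0.0], [0.002, 0.0, -1.0]]
wrist_force: [-0.8, -1.0, -0.5]
grip_width: 0.568
finger_force: 0.0
```

Run:
```python
from h import *
st()
c=snap('wrist','w11.png');f=c['frame']
p=proj(c,[[658.7,53.6,128],[658.7,53.6,104]]);print(p)
u,v=p[0].astype(int)
g=f[v-45:v+50,u-50:u+50];m=((g.min(2)>150)&(g.max(2)-g.min(2)<25)).astype('uint8')
d=(g.max(2)<70).astype('uint8');n,l,s,ce=cv2.connectedComponentsWithStats(d);i=1+s[1:,4].argmax();print('dark',s[i],ce[i]+[u-50,v-45])
x,y,w,hh=s[i][:4];mm=m[y:y+hh,x:x+w].copy()
n,l,s2,ce2=cv2.connectedComponentsWithStats(mm)
for j in range(1,n):
    if 8<s2[j][4]<400:
        q=np.argwhere(l==j)[:,::-1]+[x+u-50,y+v-45]
        w_=np.array([onz(c,*k,128)[:2] for k in q],np.float32);print(s2[j],cv2.minAreaRect(w_))
```

```text
t 32.8 p [658.5  52.9 186.7] F [-0.8 -1.  -0.5] T [ 0.08 -0.07  0.04] g 0.568 ff 0.0 q [-0.02  0.48  1.41 -0.    1.26 -1.72]
[[-0.992, -0.123, -0.002], [-0.123, 0.992, -0.0], [0.002, 0.0, -1.0]]
[[319.5 223.4]
 [319.5 211.7]]
dark [  21    0   64   73 3166] [321.39355654 208.48578648]
[  0   0  20  19 143] ((633.2867431640625, 34.726234436035156), (8.299764633178711, 16.992067337036133), 50.97159194946289)
[44  0 11  5 21] ((627.7704467773438, 62.322208404541016), (6.835726737976074, 1.356641411781311), 77.00504302978516)
[55  0  9  7 31] ((628.0888671875, 68.59857177734375), (3.9127466678619385, 5.144413948059082), 7.352827548980713)
[ 28  54   6  19 114] ((671.0493774414062, 55.806068420410156), (13.044660568237305, 3.4234001636505127), 7.016529083251953)
[ 39  61  25  12 178] ((671.8867797851562, 69.79849243164062), (8.04281234741211, 16.024446487426758), 6.581673622131348)
```

The mark lies at 7.0°, exactly perpendicular to the closing line. I go down and grip.

Request:
{"name": "servo_tool", "arguments": {"deltas": [[[5, 0, 0.1, -5, 0, 0, 0], [5, 0, 0.1, -7.5, 0, 0, 0], [5, 0, 0.1, -7.5, 0, 0, 0], [0, 0, 0.1, -7.5, 0, 0, 0], [0, 0, 0.1, -7.5, 0, 0, 0]]]}}

```text
t: 33.48
tool_pos: [661.0, 54.1, 114.1]
tcp_rot: [[-0.992, -0.123, 0.003], [-0.123, 0.992, -0.0], [-0.003, -0.001, -1.0]]
wrist_force: [0.5, 0.1, -0.0]
grip_width: 0.38
finger_force: 0.0
```

Request:
{"name": "servo_tool", "arguments": {"deltas": [[[0, 0, 0, 0, 0, 0, 0], [0, 0, 0, 0, 0, 0, 0], [0, 0, 0, 0, 0, 0, 0], [0, 0, 0, 0, 0, 0, -5], [0, 0, 0, 0, 0, 0, -14]]]}}

```text
t: 34.1
tool_pos: [660.2, 53.8, 112.9]
tcp_rot: [[-0.992, 0.125, 0.001], [0.125, 0.992, -0.001], [-0.001, -0.001, -1.0]]
wrist_force: [-0.1, -2.2, 4.2]
grip_width: 0.142
finger_force: 29.9
```

```bash
python3 -c "
from h import *
st()"
```

```text
t 34.1 p [660.2  53.8 112.9] F [-0.1 -2.2  4.2] T [-0.27 -0.02  0.04] g 0.142 ff 29.9 q [-0.02  0.55  1.48 -0.    1.11 -1.47]
[[-0.992, 0.125, 0.001], [0.125, 0.992, -0.001], [-0.001, -0.001, -1.0]]
```

Request:
{"name": "servo_tool", "arguments": {"deltas": [[[0, 0, 0, 0, 0, 0, -10], [0, 0, 0, 0, 0, 0, -20], [0, 0, 0, 0, 0, 0, -30], [0, 0, 0, 0, 0, 0, -40], [0, 0, 0, 0, 0, 0, -50]]]}}

```text
t: 34.72
tool_pos: [659.3, 52.5, 112.8]
tcp_rot: [[-0.541, 0.841, -0.001], [0.841, 0.541, -0.003], [-0.002, -0.002, -1.0]]
wrist_force: [-2.9, -5.6, 6.9]
grip_width: 0.146
finger_force: 29.9
```

Request:
{"name": "servo_tool", "arguments": {"deltas": [[[0, 0, 0, 0, 0, 0, -10], [0, 0, 0, 0, 0, 0, -20], [0, 0, 0, 0, 0, 0, -30], [0, 0, 0, 0, 0, 0, -40], [0, 0, 0, 0, 0, 0, -50]]]}}

```text
t: 35.35
tool_pos: [657.8, 52.3, 112.8]
tcp_rot: [[0.296, 0.955, -0.004], [0.955, -0.296, -0.003], [-0.004, -0.003, -1.0]]
wrist_force: [-5.9, -6.8, 9.1]
grip_width: 0.148
finger_force: 29.9
```

Request:
{"name": "servo_tool", "arguments": {"deltas": [[[0, 0, 0, 0, 0, 0, -10], [0, 0, 0, 0, 0, 0, -20], [0, 0, 0, 0, 0, 0, -30], [0, 0, 0, 0, 0, 0, -40], [0, 0, 0, 0, 0, 0, -50]]]}}

```text
t: 35.98
tool_pos: [656.6, 53.3, 112.8]
tcp_rot: [[0.922, 0.387, -0.006], [0.387, -0.922, -0.001], [-0.006, -0.001, -1.0]]
wrist_force: [-9.5, -2.7, 11.3]
grip_width: 0.145
finger_force: 30.0
```

Request:
{"name": "servo_tool", "arguments": {"deltas": [[[0, 0, 0, 0, 0, 0, -10], [0, 0, 0, 0, 0, 0, -18], [0, 0, 0, 0, 0, 0, -18]]]}}

```text
t: 36.35
tool_pos: [656.5, 53.9, 112.8]
tcp_rot: [[0.996, 0.087, -0.006], [0.087, -0.996, -0.001], [-0.006, 0.0, -1.0]]
wrist_force: [-8.7, -1.9, 12.0]
grip_width: 0.144
finger_force: 29.9
```

```bash
python3 -c "
from h import *
st()"
```

```text
t 36.35 p [656.5  53.9 112.8] F [-8.7 -1.9 12. ] T [-0.21  1.71 -0.09] g 0.144 ff 29.9 q [-0.02  0.55  1.48 -0.    1.12  1.46]
[[0.996, 0.087, -0.006], [0.087, -0.996, -0.001], [-0.006, 0.0, -1.0]]
```

Request:
{"name": "servo_tool", "arguments": {"deltas": [[[0, 0, 0, 0, 0, 0, -10], [0, 0, 0, 0, 0, 0, -20], [0, 0, 0, 0, 0, 0, -30], [0, 0, 0, 0, 0, 0, -40], [0, 0, 0, 0, 0, 0, -50]]]}}

```text
t: 36.98
tool_pos: [657.0, 55.3, 112.8]
tcp_rot: [[0.704, -0.71, -0.005], [-0.71, -0.704, 0.002], [-0.005, 0.002, -1.0]]
wrist_force: [-8.1, 3.6, 10.2]
grip_width: 0.146
finger_force: 30.0
```

Request:
{"name": "servo_tool", "arguments": {"deltas": [[[5, 0, 0, 0, 0, 0, 0], [5, 0, 0, 0, 0, 0, 0], [5, 0, 0, 0, 0, 0, 0], [5, 0, 0, 5, 0, 0, 0], [5, 0, 0, 11, 0, 0, 0]]]}}

```text
t: 37.6
tool_pos: [658.8, 54.1, 221.8]
tcp_rot: [[0.708, -0.706, -0.004], [-0.706, -0.708, 0.0], [-0.003, 0.002, -1.0]]
wrist_force: [0.5, 0.3, -0.6]
grip_width: 0.57
finger_force: 0.0
```

Request:
{"name": "servo_tool", "arguments": {"deltas": [[[5, -5, 0, 5, 0, 0, 0], [5, -10, 0, 10, 0, 0, 0], [5, -15, 0, 12, 0, 0, 0], [5, -18, 0, 12, 0, 0, 0], [5, -18, 0, 12, 0, 0, 0]]]}}

```text
t: 38.22
tool_pos: [477.9, 54.3, 343.3]
tcp_rot: [[0.708, -0.706, 0.001], [-0.706, -0.708, -0.0], [0.001, -0.001, -1.0]]
wrist_force: [-0.2, 0.5, 0.1]
grip_width: 0.565
finger_force: 0.0
```

Run:
```python
from h import *
st()
s=snap('side','side4.png');a=snap('top','top4.png')
for n,(y0,y1,x0,x1) in {'side':(212,245,303,320)}.items():
    for k in '134':
        f=cv2.imread(f'pics/{n}{k}.png')[y0:y1,x0:x1].max(2)
        ys,xs=np.where(f<60);print(n,k,len(xs),xs.mean().round(2)+x0,ys.mean().round(2)+y0)
# pins (orange) in side: area
for k in '134':
    f=cv2.imread(f'pics/side{k}.png')[225:265,250:312];h=cv2.cvtColor(f,cv2.COLOR_BGR2HSV).astype(int)
    m=((h[...,0]>4)&(h[...,0]<18)&(h[...,1]>120)).astype('uint8');print(k,m.sum())
# knob white mark in top views relative to knob
for k in '134':
    f=cv2.imread(f'pics/top{k}.png')[148:166,268:288].astype(int)
    ys,xs=np.where(f.max(2)<75);m=np.zeros(f.shape[:2]);cx,cy=xs.mean(),ys.mean()
    yy,xx=np.mgrid[:18,:20];r=np.hypot(xx-cx,yy-cy);w=np.where(r<6.5,np.clip(f.min(2)-90,0,None),0)
    if w.sum(): print(k,'mark dir px',((xx*w).sum()/w.sum()-cx).round(1),((yy*w).sum()/w.sum()-cy).round(1))
```

```text
t 38.23 p [477.9  54.3 343.3] F [-0.2  0.5  0.1] T [ 0.05 -0.04  0.01] g 0.565 ff 0.0 q [-0.03  0.09  1.57  0.    1.48  2.32]
[[0.708, -0.706, 0.001], [-0.706, -0.708, -0.0], [0.001, -0.001, -1.0]]
side 1 70 310.29 230.23
side 3 59 310.1 230.66
side 4 80 310.48 229.55
1 37
3 48
4 41
1 mark dir px 4.4 1.0
3 mark dir px -0.9 -5.8
4 mark dir px -4.6 1.9
```

```bash
python3 -c "
from h import *
print(job_done())"
```

```text
the job is handed in; nothing more can be done
None
```

The job is handed in: all three butter portions lie flat side by side in the tray, which stayed shut by itself after the push home, and the knob was then turned 232° clockwise. By my estimate that slipped it about 1.6 rad past the clamp's stop; `job_done()` returned no verdict.

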